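Scoop the good sleeves out of the offcuts

TASK

Take the wire scoop by its handle, run it under the three metal sleeves in the sorting tray and lift them all out together, so that the small offcuts fall through the wires and stay in the tray. Then tip the three sleeves from low down into the grey bin (a fall of less than about 10 cm), and stand the scoop flat on its rubber mat again and let go. Do not touch the sleeves with the fingers, and leave everything else on the bench alone.

Things in the scene. Friction and masses are not known exactly. Their poses are not given: they have to be found in the camera images.
- scoop_grip (a point): grip point of the loose wire scoop (0.26 kg), on the centre line of its handle: a straight black bar, 16 mm thick along the scoop's y, 24 mm the other way, leaning back (to -x) 30 degrees from vertical, its free end 37 mm past this point. Grip it across the 16 mm, fingers along the bar. Scoop axes: x out of its mouth, y across, z up. The scoop's underside is 88 mm below this point
- scoop_bed (a point): middle of the scoop's bed, on top of its four straight wires (4 mm thick, tapering to 2.4 mm over the last 20 mm, 21 mm gaps, open at the tips). Same axes. The bed runs from the back plate (90 mm wide, 34 mm high), 55 mm behind this point, to the tips 65 mm ahead; it lies 106 mm along x from the grip point. Side rails slope down to the tips, 92 mm over all. The wires run on 30 mm behind the back plate
- scoop_tip (a point): middle between the tips of the scoop's wires, level with their underside: 171 mm ahead (x) of the grip point and 88 mm below it. Same axes
- tray: fixed dark steel sorting tray on the bench, 222 mm long, 108 mm wide inside. Its x axis runs along it from the open end (no wall or sill, at x = -130 mm) to the closed end; y across. The origin is on the bench surface, on the tray's middle line. The flat floor (3 mm above the bench) runs from x = -130 to +60 mm; there a plain 60 degree slope begins and rises to 50 mm at x = 87 mm, where the end wall stands, 80 mm high. Side walls 46 mm high, 4 mm thick
- bin: fixed open grey receiving bin, 140 x 140 mm outside, 42 mm high, walls and floor 4 mm. Origin: centre of its underside on the bench; z up, x and y along its sides
- mat: thin fixed black rubber mat, the scoop's resting place, 210 mm long (x) by 120 mm wide (y), 3 mm thick. Origin: centre of its underside
- sleeve1_center (a point): plain aluminium sleeve, a cylinder 28 mm in diameter and 64 mm long, 60 to 120 g, lying on its side across the sorting tray between the side walls (within about 7 degrees of square to them); it rolls. The point is its centre; the y axis runs along the cylinder
- sleeve2_center (a point): plain aluminium sleeve, a cylinder 28 mm in diameter and 64 mm long, 60 to 120 g, lying on its side across the sorting tray between the side walls (within about 7 degrees of square to them); it rolls. The point is its centre; the y axis runs along the cylinder
- sleeve3_center (a point): plain aluminium sleeve, a cylinder 28 mm in diameter and 64 mm long, 60 to 120 g, lying on its side across the sorting tray between the side walls (within about 7 degrees of square to them); it rolls. The point is its centre; the y axis runs along the cylinder
- offcut1_center (a point): steel offcut slug, a short cylinder 14 mm in diameter and 12 mm high, 14 g, lying loose in the sorting tray among the sleeves. The point is its centre
- offcut2_center (a point): steel offcut slug, a short cylinder 14 mm in diameter and 12 mm high, 14 g, lying loose in the sorting tray among the sleeves. The point is its centre
- offcut3_center (a point): steel offcut slug, a short cylinder 14 mm in diameter and 12 mm high, 14 g, lying loose in the sorting tray among the sleeves. The point is its centre
- offcut4_center (a point): steel offcut slug, a short cylinder 14 mm in diameter and 12 mm high, 14 g, lying loose in the sorting tray among the sleeves. The point is its centre
- offcut5_center (a point): steel offcut slug, a short cylinder 14 mm in diameter and 12 mm high, 14 g, lying loose in the sorting tray among the sleeves. The point is its centre
- gauge_block: bystander: steel gauge block 35 x 60 x 22 mm between the mat and the bin; origin: centre of its underside
- wrench: bystander: wrench lying beyond the tray, 170 mm long
- screwdriver: bystander: screwdriver lying at the left of the bench
- oil_can: bystander: white can, 52 mm in diameter and 110 mm high; origin: centre of its underside
- rotor: bystander: copper rotor disc, 60 mm in diameter, 45 mm high; origin: centre of its underside
Mind the look-alikes: they are no part of the job. What is shaped like the part that bears scoop_grip but yellow is not meant. There is more than one size of the mat; the job needs the smaller.

How it is judged:
By the outcome, as a careful person would: the job done as asked, in the order asked, and still so for the second after the job is handed in, with the robot touching nothing.
It also fails if it takes over 61 s, if anything falls off the work surface, if the arm or the gripper's body presses on something with over 40 N, if the wrist force passes 120 N, or if a joint passes its speed limit or range.

ROBOT

A 6-joint arm with a two-finger parallel gripper is mounted at the origin on the work surface. World frame = base frame: x ahead of the robot, y to its left, z up, the work surface at z = 0. Lengths are in m, angles in degrees, forces in N, time in s.
With the tool pointing down it reaches from about 0.3 to 0.85 m from the base axis. Payload 5.4 kg.
Tool frame: the origin (TCP) lies between the finger pads; the fingertips stand 17 mm ahead of it and the grasp point (between the pads) lies 2 mm behind it; z points along the fingers, y is the line along which they close (so a half turn about z gives the same grasp; the last joint's range is limited). The gripper opens to 85 mm and grips with 20 to 120 N. Pads are 22 mm wide; open, the fingers measure 114 mm over their backs; the gripper's body (76 mm by 85 mm) begins 54 mm behind the grasp point. The pads swing forward as they close: fully open they stand 13 mm farther back than shut.
Start: joints at [54.081, 9.076, 91.501, -0, 79.423, -12.038], TCP at [0.233, 0.526, 0.248] pointing down, gripper open.
Joint ranges: [-166.64, 166.64], [-54.1, 131.32], [10.49, 154.53], [-73.88, 253.88], [9.74, 151.15], [-171.62, 171.62]. Speed limits (degrees/s): [147.25, 147.25, 180, 180, 180, 180].

INTERFACE

Orientations are given as [roll, pitch, yaw] about the fixed x, y, z axes, in that order (R = Rz(yaw) Ry(pitch) Rx(roll)).
In Python, from rig import sensors, viewer, ticket, models gives the robot as it stands. The module is installed in compiled form; this text tells all that it offers.
- The arm moves only by the tool carry_out, never from a script. Its argument "commands" is a list that holds one entry, the list of rows, each a list of 4 numbers: the shift along the tool's x, y, z as a fraction of full scale, then the turn about the tool's z as a fraction of full scale. A call has 1 to 20 rows; each row shifts and turns the commanded pose from where the row before left it, along the tool's axes as they then stand; what a row does not reach is not made up. Full scale, the value 1, is 0.025 m for a shift and 0.08 rad for a turn. A row lasts 1/10 s, in which the tool goes at most 50 mm and 8.59 degrees, less where a joint would pass 70% of its speed; a pose out of reach is approached as far as the arm can. A call with a number of a shift or a turn outside -1 to 1 is refused whole. A call with a gripper value outside its range is refused whole. "grip" is the closure in counts, from 0 (fully open) to 255 (shut), set as the call begins (left out, the last holds). The fingers move at their own pace and stop on an object; "force" is the grip in N (left out, the last holds). Time passes only in rows, so rows that do not move let the fingers close. It gives the time, the measured TCP pose, the force, the opening and the grip force at its end, in the units of the state.
- sensors.state(): the state, without advancing time (a new reading comes with each control period).
- viewer.read_camera(name): name is "scene" or "top"; returns the picture (400x640x3 uint8, red, green, blue); there is no depth.
- viewer.calibration(name): a dict with "camera_matrix" (3x3 intrinsics, pixels), "k1" (the pictures are not rectified: a ray, as slopes to the right and down, at radius r is drawn at 1 + k1 r^2 times it, then the intrinsics apply), "pose" (4x4, takes a point from camera to world coordinates). Camera axes: x right, y down, z forward; pixel columns grow to the right and rows downward; lengths in m; the calibration is good to about 2 mm. A picture is of the moment at which its call begins. calibration takes no time and is no camera call.
- ticket.job_done(): hands the job in; it is judged then, once.
Trained networks look in the newest picture that a camera, given by its name, has taken for a name from the list of things; names that differ only in an ending like _2 or _b are one class to them, and where a whole thing is asked for, a point or a joint stands for the part that bears it (a point fixed in the world has none). Each returns a list of dicts, best first, with "conf" (0 to 1); they miss things now and then, are a little off and sometimes report something else, mostly with a low value. They report only what shows in the picture. A call takes as long as a camera call. They do not tell look-alikes from the thing itself.
- models.spot_in(camera, label): "rect" ([left, top, right, bottom] in pixels, round what is visible of it).
- models.cut_out(camera, label): "mask" (400x640 bool, what is visible of it) and "rect" ([left, top, right, bottom] in pixels, round what is visible of it).
- models.tip_of(camera, label): "xy" ([column, row] in pixels: a listed point, or the origin of a listed thing).
The state is a dict: "time_s": time; "joints": joint angles; "joint_vel": joint speeds; "joint_efforts": joint torques, N m; "tcp_pos": TCP position; "tcp_rot": TCP orientation; "force": force on the tool from outside, world axes, zero at the start; "moment": the same for the moment, N m; "finger_gap": finger opening in m; "finger_force": force on a finger pad.
Only numpy, scipy, OpenCV 4.12 (cv2) and the standard library are available. Lean on these libraries where they do the work, as an engineer would, in place of code of your own. Each camera call takes 0.05 s, during which the arm holds its last target. There are 200 camera calls.

## Working session

There is one attempt and no reset: what is moved stays moved. The work goes in short steps, Python scripts to look and compute and a tool call to move; the robot and the scene stay as the last step left them, time stands still between calls to the robot, and variables do not carry over. Pictures are saved under pics/ and viewed, at most 10 in all, crops included, and the job is handed in when it is done.

Besides the shell and the picture viewer there is one more tool, called after ">>>" in YAML: its name, and indented under it one key for each argument. carry_out: Moves the arm, as the interface text tells. Shift numbers are shares of 0.025 m and turn numbers shares of 0.08 rad, none past 1 either way. Its arguments: {"type":"object","properties":{"commands":{"type":"array","items":{"type":"array","items":{"type":"array","items":{"type":"number","minimum":-1,"maximum":1}}}},"grip":{"type":"number"},"force":{"type":"number"}},"required":["commands"]}

```bash
mkdir -p pics; cat > h.py <<'E'
import numpy as np, cv2
from rig import sensors, viewer, ticket, models
def snap(c,fn=None):
    im=viewer.read_camera(c)
    if fn: cv2.imwrite(fn,im[:,:,::-1])
    return im
def ray(c,uv):
    k=viewer.calibration(c);K=np.array(k['camera_matrix']);T=np.array(k['pose'])
    d=np.linalg.inv(K)@np.array([uv[0],uv[1],1.]);s=d[:2]/d[2];u=s.copy()
    for _ in range(20): u=s/(1+k['k1']*(u@u))
    return T[:3,3],T[:3,:3]@np.array([u[0],u[1],1.])
def atz(c,uv,z):
    o,d=ray(c,uv);return o+d*(z-o[2])/d[2]
def proj(c,p):
    k=viewer.calibration(c);K=np.array(k['camera_matrix']);T=np.array(k['pose'])
    q=T[:3,:3].T@(np.array(p)-T[:3,3]);s=q[:2]/q[2];s=s*(1+k['k1']*(s@s));return (K@np.array([*s,1]))[:2]
def tri(a,b):
    (o1,d1),(o2,d2)=ray('scene',a),ray('top',b)
    A=np.array([d1,-d2]).T;t=np.linalg.lstsq(A,o2-o1,rcond=None)[0]
    p,q=o1+t[0]*d1,o2+t[1]*d2;return (p+q)/2,np.linalg.norm(p-q)
E
python3 - <<'E'
from h import *
np.set_printoptions(precision=3,suppress=True)
a=snap('scene','pics/s0.png');b=snap('top','pics/t0.png')
for c in('scene','top'): print(c,viewer.calibration(c)['pose'][:3,3] if hasattr(viewer.calibration(c)['pose'],'shape') else viewer.calibration(c)['pose'])
for l in ['scoop_grip','scoop_bed','scoop_tip','tray','bin','mat','sleeve1_center','offcut1_center','gauge_block','oil_can','rotor']:
    for c in('scene','top'):
        print(l,c,[(np.round(r['xy'],1).tolist(),round(r['conf'],2)) for r in models.tip_of(c,l)][:8])
print(sensors.state())
E
```

```text
scene [1.27  0.043 0.92 ]
top [0.411 0.035 1.779]
scoop_grip scene [([383.3, 116.7], 0.56), ([336.8, 185.5], 0.55), ([327.7, 267.7], 0.23)]
scoop_grip top [([304.6, 213.5], 0.66), ([256.7, 299.2], 0.64)]
scoop_bed scene [([368.7, 211.3], 0.77), ([402.8, 157.5], 0.57)]
scoop_bed top [([250.6, 272.3], 0.67), ([278.5, 213.5], 0.57)]
scoop_tip scene [([412.7, 171.7], 0.75), ([398.8, 212.8], 0.74)]
scoop_tip top [([257.0, 206.1], 0.7), ([239.0, 254.0], 0.55)]
tray scene [([329.4, 265.0], 0.66)]
tray top [([313.4, 162.0], 0.56)]
bin scene [([242.4, 207.9], 0.72)]
bin top [([379.9, 218.2], 0.69)]
mat scene [([371.1, 211.5], 0.88), ([201.6, 145.2], 0.63)]
mat top [([421.7, 292.3], 0.94), ([279.2, 210.2], 0.59)]
sleeve1_center scene [([301.3, 261.1], 0.57), ([175.7, 283.1], 0.21)]
sleeve1_center top [([335.1, 162.2], 0.53)]
offcut1_center scene [([308.5, 275.3], 0.49)]
offcut1_center top []
gauge_block scene [([175.5, 284.7], 0.53), ([302.8, 210.1], 0.52), ([326.6, 267.4], 0.3)]
gauge_block top [([334.1, 216.4], 0.74), ([301.7, 213.3], 0.51)]
oil_can scene [([424.4, 271.9], 0.71)]
oil_can top [([249.2, 156.5], 0.47), ([381.3, 216.0], 0.31)]
rotor scene [([178.4, 285.5], 0.69), ([395.5, 213.5], 0.36)]
rotor top [([415.7, 148.6], 0.82)]
{'time_s': 1.2, 'joints': array([ 54.081,   9.074,  91.503,  -0.002,  79.425, -12.037]), 'joint_vel': array([ 0.02 ,  0.015,  0.067,  0.05 , -0.023, -0.012]), 'joint_efforts': array([ -0.001, -39.604, -33.168,  -0.   ,   0.001,   0.   ]), 'tcp_pos': array([0.233, 0.526, 0.248]), 'tcp_rot': array([-179.998,    0.002,  156.119]), 'force': array([-1.046,  0.493,  0.009]), 'moment': array([ 0.018, -0.059, -0.023]), 'finger_force': 0.0, 'finger_gap': 0.08600478599815405}
```

View pics/s0.png

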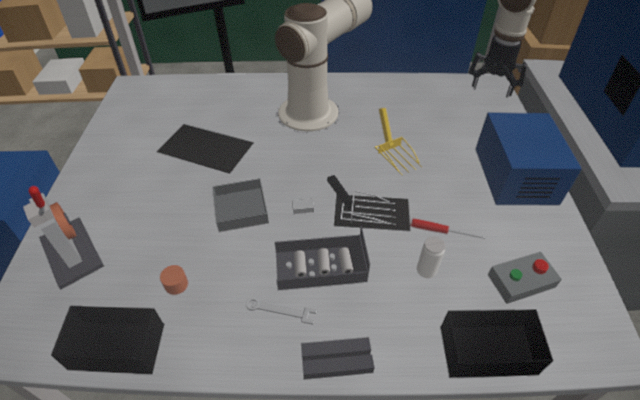

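View pics/t0.png

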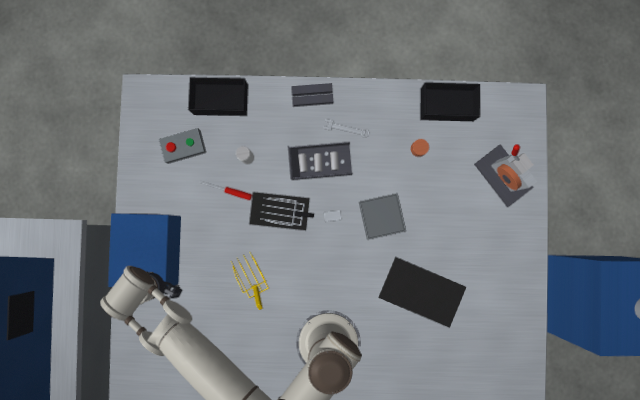

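The black scoop lies on the smaller mat at top (280,211), pointing to the image left (+y). The tray is at (320,161) with its closed end at the left, the bin at (382,216), and the yellow decoy fork at (250,280).

```bash
python3 - <<'E'
from h import *
np.set_printoptions(precision=4,suppress=True)
T=cv2.imread('pics/t0.png');S=cv2.imread('pics/s0.png')
a=cv2.resize(T[135:245,235:415],(792,484),interpolation=cv2.INTER_CUBIC);cv2.imwrite('pics/t0c.png',a)
b=cv2.resize(S[165:300,200:430],(800,470),interpolation=cv2.INTER_CUBIC);cv2.imwrite('pics/s0c.png',b)
for n,s,t in [('grip',(336.8,185.5),(304.6,213.5)),('bed',(368.7,211.3),(278.5,213.5)),('tip',(398.8,212.8),(257,206.1)),('tray',(329.4,265),(313.4,162)),('bin',(242.4,207.9),(379.9,218.2)),('mat',(371.1,211.5),(279.2,210.2)),('gauge',(302.8,210.1),(334.1,216.4))]:
    print(n,*tri(s,t),atz('top',t,0))
snap('scene');snap('top')
for l in ['sleeve','offcut']:
  for i in range(1,4):
    for c in('scene','top'):
      print(l,c,[(np.round(r['xy'],1).tolist(),round(r['conf'],2)) for r in models.tip_of(c,f'{l}{i}_center')], [ (np.round(r['rect']).tolist(),round(r['conf'],2)) for r in models.spot_in(c,f'{l}{i}_center')])
for l in ['tray','bin','mat','scoop_grip']:
  r=models.cut_out('top',l)
  for q in r: print(l,q['rect'],q['conf'],cv2.minAreaRect(np.argwhere(q['mask'])[:,::-1].astype(np.float32)))
E
```

```text
grip [0.4595 0.091  0.0937] 0.003658988788334582 [0.4623 0.096  0.    ]
bed [ 0.4599  0.1878 -0.0111] 0.008738356420894131 [0.4599 0.1912 0.    ]
tip [0.4842 0.2666 0.0104] 0.0054201983727230115 [0.485  0.2707 0.    ]
tray [0.6517 0.0684 0.0011] 0.0006479351465821131 [0.6519 0.0688 0.    ]
bin [ 0.4519 -0.1793 -0.0058] 0.00025137845366354176 [ 0.4518 -0.1787  0.    ]
mat [0.4719 0.1885 0.0018] 0.0006651286310624517 [0.472 0.189 0.   ]
gauge [ 0.4545 -0.0086 -0.0122] 0.006824198222924611 [ 0.4543 -0.0117  0.    ]
sleeve scene [([303.2, 261.3], 0.72)] [([295.0, 251.0, 307.0, 279.0], 0.85), ([214.0, 181.0, 268.0, 233.0], 0.71)]
sleeve top [([334.2, 160.3], 0.57), ([317.5, 161.5], 0.34)] [([329.0, 150.0, 340.0, 173.0], 0.54)]
sleeve scene [([323.1, 261.4], 0.85)] [([316.0, 247.0, 328.0, 274.0], 0.6)]
sleeve top [([317.2, 159.2], 0.46)] []
sleeve scene [([344.8, 260.7], 0.76)] [([339.0, 248.0, 348.0, 273.0], 0.64)]
sleeve top [([301.8, 161.7], 0.52)] [([298.0, 153.0, 306.0, 175.0], 0.66)]
offcut scene [([310.3, 275.5], 0.48), ([175.7, 285.4], 0.23)] [([295.0, 249.0, 304.0, 280.0], 0.66)]

[... 511 characters left out ...]
97930908203, 41.95866012573242), 75.96376037597656)
mat [377.0, 257.9, 463.2, 329.3] 0.91 ((421.6914978027344, 291.5961608886719), (79.05094909667969, 45.836891174316406), 24.179105758666992)
mat [248.7, 195.1, 309.2, 228.5] 0.6 ((278.7541198730469, 210.2950897216797), (57.7409553527832, 34.445709228515625), 6.115502834320068)
scoop_grip [251.7, 284.4, 260.9, 309.7] 0.85 ((257.4622497558594, 296.367919921875), (24.312816619873047, 5.906503677368164), 74.05460357666016)
scoop_grip [267.1, 197.7, 312.4, 220.2] 0.68 ((290.10693359375, 210.71726989746094), (44.346290588378906, 24.66451072692871), 4.763641834259033)
scoop_grip [409.6, 139.8, 429.0, 154.5] 0.27 ((419.5, 147.5), (17.0, 17.0), 90.0)
```

View pics/t0c.png

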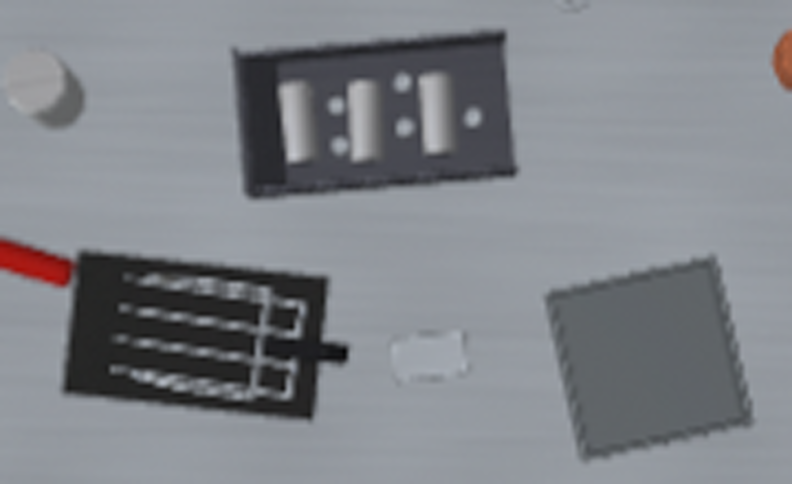

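View pics/s0c.png

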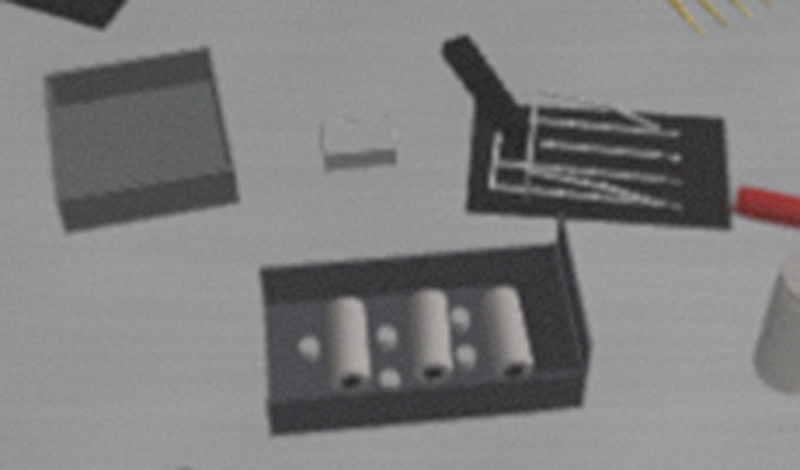

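The top crop shows the scoop's tips at crop x≈118 and its handle end at (348,352). The sleeves lie at x≈297, 363 and 435, with five slugs between them, and the tray's open end is at the right. The bin is turned about 13° and the gauge block is at (428,355).

```bash
python3 - <<'E'
from h import *
np.set_printoptions(precision=4,suppress=True)
f=lambda x,y,z: atz('top',(235+(x+.5)/4.4-.5,135+(y+.5)/4.4-.5),z)
g=lambda x,y:(200+(x+.5)/3.478-.5,165+(y+.5)/3.481-.5)
e=lambda x,y:(235+(x+.5)/4.4-.5,135+(y+.5)/4.4-.5)
tip=f(118,323,.005);pl=(f(269,288,.037)+f(254,392,.037))/2
print('tip',tip,'plate',pl, 'handle end',f(348,352,.123))
d=tip-pl;print('yaw tip-plate',np.degrees(np.arctan2(d[1],d[0])),np.linalg.norm(d[:2]))
h=f(346,352,.123);d=tip-h;print('yaw tip-handle',np.degrees(np.arctan2(d[1],d[0])),np.linalg.norm(d[:2]),'expect',.171+.0185)
print('handle end tri',tri(g(450,48),e(343,352)))
A,B,C,D=f(235,50,.08),f(505,35,.046),f(517,175,.046),f(248,195,.08)
print('tray',A,B,C,D)
c1=(B+C)/2;c2=(A+D)/2;d=c2-c1;print('open mid',c1,'closed mid',c2,np.degrees(np.arctan2(d[1],d[0])),np.linalg.norm(d[:2]),'width yaw',np.degrees(np.arctan2(*(B-C)[[1,0]])),np.linalg.norm((B-C)[:2]))
R=[f(546,295,.042),f(715,258,.042),f(752,422,.042),f(587,460,.042)];print('bin',*R,np.mean(R,0))
for p in [(297,120),(363,120),(435,112)]: print('slv',f(*p,.025))
for p in [(337,105),(340,146),(403,82),(405,127),(473,117)]: print('off',f(*p,.013))
M=[f(78,252,.003),f(328,277,.003),f(312,418,.003),f(64,391,.003)];print('mat',*M,np.mean(M,0))
print('gauge',f(428,357,.022))
E
```

```text
tip [0.4782 0.2536 0.005 ] plate [0.4661 0.1326 0.037 ] handle end [0.4557 0.0608 0.123 ]
yaw tip-plate 84.2969754799501 0.12162292046165848
yaw tip-handle 83.28604395632235 0.1925818811031117 expect 0.1895
handle end tri (array([0.4558, 0.0664, 0.1166]), np.float64(0.0032209914253865327))
tray [0.6956 0.1578 0.08  ] [ 0.7189 -0.0592  0.046 ] [ 0.6045 -0.0713  0.046 ] [0.5796 0.1441 0.08  ]
open mid [ 0.6617 -0.0653  0.046 ] closed mid [0.6376 0.151  0.08  ] 96.3626660062725 0.21756535091213716 width yaw 6.019233690695676 0.11498307440383397
bin [ 0.5079 -0.097   0.042 ] [ 0.5413 -0.2337  0.042 ] [ 0.4092 -0.2658  0.042 ] [ 0.3755 -0.1329  0.042 ] [ 0.4585 -0.1823  0.042 ]
slv [0.6479 0.1091 0.025 ]
slv [0.6492 0.0549 0.025 ]
slv [ 0.6573 -0.0041  0.025 ]
off [0.6628 0.0768 0.013 ]
off [0.6288 0.0735 0.013 ]
off [0.6834 0.0227 0.013 ]
off [0.6459 0.0201 0.013 ]
off [ 0.6556 -0.0359  0.013 ]
mat [0.5364 0.289  0.003 ] [0.5206 0.0808 0.003 ] [0.4037 0.0911 0.003 ] [0.4208 0.2969 0.003 ] [0.4704 0.1895 0.003 ]
gauge [ 0.4559 -0.0031  0.022 ]
```

>>> carry_out:
  commands:
    - [[0,0,0,1],[0,0,0,1],[0,0,0,1],[0,0,0,1],[0,0,0,1],[0,0,0,1],[0,0,0,1],[0,0,0,1],[0,0,0,1],[0,0,0,1],[0,0,0,1],[0,0,0,1],[0,0,0,1],[0,0,0,1],[0,0,0,1],[0,0,0,0.7]]
  grip: 100

```text
time_s: 4.3
tcp_pos: [0.2328, 0.5258, 0.2483]
tcp_rot: [180.0, -0.0, 84.0]
force: [0.6, 0.6, -0.6]
finger_gap: 0.052
finger_force: 0.0
```

>>> carry_out:
  commands:
    - [[-0.8,0.5,0,0],[-0.85,0.55,0,0],[-0.85,0.55,0,0],[-0.85,0.55,0,0],[-0.85,0.55,0,0],[-0.85,0.55,0,0],[-0.85,0.55,0,0],[-0.85,0.55,0,0],[-0.85,0.55,0,0],[-0.85,0.55,0,0],[-0.85,0.55,0,0],[-0.85,0.55,0,0],[-0.85,0.55,0,0],[-0.85,0.55,0,0],[-0.85,0.55,0,0],[-0.85,0.55,0,0],[-0.85,0.55,0,0],[-0.85,0.55,0,0],[-0.85,0.55,0,0],[-0.6,0.44,0,0]]

```text
time_s: 6.3
tcp_pos: [0.4604, 0.0815, 0.2484]
tcp_rot: [180.0, 0.0, 84.1]
force: [-0.9, 0.8, 0.7]
finger_gap: 0.0518
finger_force: 0.0
```

>>> carry_out:
  commands:
    - [[0,-0.05,1,0],[0,0,1,0],[0,0,1,0],[0,0,1,0],[0,0,1,0],[0,0,0.9,0],[0,0,0.44,0],[0,0,0,0]]

```text
time_s: 7.1
tcp_pos: [0.4574, 0.083, 0.0885]
tcp_rot: [-179.8, 0.0, 84.2]
force: [-0.3, 0.7, 0.0]
finger_gap: 0.0519
finger_force: 0.0
```

```bash
python3 - <<'E'
from h import *
S=snap('scene');T=snap('top')
a=cv2.resize(S[125:230,300:440],(533,400),interpolation=cv2.INTER_CUBIC);cv2.imwrite('pics/g1.png',a[:,:,::-1])
print(sensors.state()['force'],sensors.state()['tcp_pos'])
E
```

```text
[0.43512209 0.64144141 0.64214942] [0.45928448 0.08292106 0.09063711]
```

View pics/g1.png

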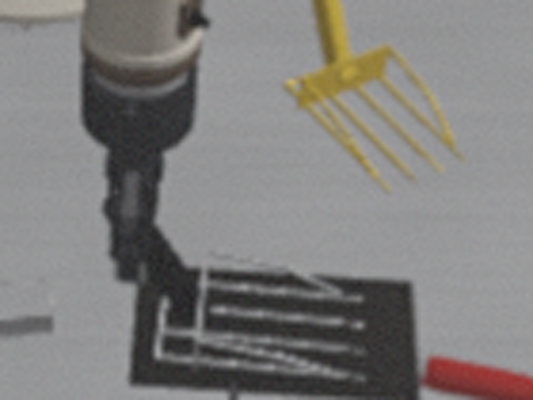

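The fingers straddle the black handle at crop (130,240), with the bar between them and clear of the mat. I'll close now.

>>> carry_out:
  commands:
    - [[0,0,0,0],[0,0,0,0],[0,0,0,0],[0,0,0,0],[0,0,0,0],[0,0,0,0]]
  grip: 255
  force: 120

```text
time_s: 7.8
tcp_pos: [0.4594, 0.0828, 0.0909]
tcp_rot: [179.9, 0.0, 84.2]
force: [-2.7, -0.5, 6.1]
finger_gap: 0.0145
finger_force: 117.0
```

>>> carry_out:
  commands:
    - [[0,0,-0.4,0],[0,0,-1,0],[0,0,-1,0],[0,0,-1,0],[0,0,-0.6,0],[0,0,0,0]]

```text
time_s: 8.4
tcp_pos: [0.4601, 0.0829, 0.1924]
tcp_rot: [179.7, -0.0, 84.2]
force: [-0.0, 0.4, -2.8]
finger_gap: 0.0147
finger_force: 117.3
```

```bash
python3 - <<'E'
from h import *
np.set_printoptions(precision=4,suppress=True)
S=snap('scene');T=snap('top')
a=cv2.resize(S[110:240,300:440],(560,520),interpolation=cv2.INTER_CUBIC);b=cv2.resize(T[175:245,235:325],(720,560),interpolation=cv2.INTER_CUBIC)
c=np.zeros((560,1280,3),np.uint8);c[:520,:560]=a;c[:,560:]=b;cv2.imwrite('pics/l1.png',cv2.resize(c,(800,350))[:,:,::-1])
print(np.mean([sensors.state()['tcp_pos'] for _ in range(5)],0),sensors.state()['finger_gap'])
for c in('scene','top'):
  for l in('scoop_tip','scoop_bed'): print(l,c,[(np.round(r['xy'],1).tolist(),round(r['conf'],2)) for r in models.tip_of(c,l)])
E
```

```text
[0.4582 0.083  0.1894] 0.014771036333565475
scoop_tip scene [([399.5, 187.4], 0.86), ([412.1, 171.9], 0.57)]
scoop_bed scene [([370.5, 185.5], 0.68), ([401.2, 154.9], 0.59), ([329.3, 265.3], 0.3)]
scoop_tip top [([256.1, 206.8], 0.71), ([238.4, 255.2], 0.68)]
scoop_bed top [([249.7, 273.2], 0.83), ([276.1, 210.2], 0.59)]
```

View pics/l1.png

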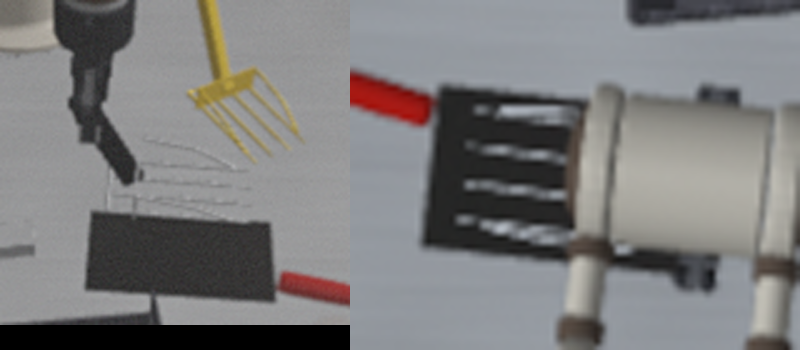

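```bash
python3 - <<'E'
from h import *
np.set_printoptions(precision=4,suppress=True)
print(tri((399.5,187.4),(256.1,206.8)))
# from crop: top tips (px in 720x560 crop scaled .625 with x offset 350)
P=[(478,110),(472,148),(468,186),(462,220)]
e=[(235+((x-350)/.625)/8-.5,175+(y/.625)/8-.5) for x,y in P]
for z in(.1,.105): print([atz('top',q,z) for q in e],np.mean([atz('top',q,z) for q in e],0))
E
```

```text
(array([0.4777, 0.2567, 0.1053]), np.float64(0.0060939818578546285))
[array([0.5142, 0.2477, 0.1   ]), array([0.4879, 0.2511, 0.1   ]), array([0.4616, 0.253 , 0.1   ]), array([0.4381, 0.2564, 0.1   ])] [0.4754 0.2521 0.1   ]
[array([0.5139, 0.2471, 0.105 ]), array([0.4876, 0.2504, 0.105 ]), array([0.4614, 0.2524, 0.105 ]), array([0.438 , 0.2558, 0.105 ])] [0.4752 0.2514 0.105 ]
```

>>> carry_out:
  commands:
    - [[0,0,0,-0.87],[0,0,0,-0.87],[0,0,0,-0.87],[-0.5,0.3,0,0],[-0.9,0.5,0,0],[-0.9,0.5,0,0],[-0.9,0.5,0,0],[-0.9,0.5,0,0],[-0.9,0.5,0,0],[-0.9,0.5,0,0],[-0.9,0.5,0,0],[-0.9,0.5,0,0],[-0.9,0.5,0,0],[-0.9,0.5,0,0],[-0.9,0.5,0,0],[-0.9,0.5,0,0],[-0.9,0.5,0,0],[-0.9,0.5,0,0],[-0.88,0.5,0,0],[-0.2,0.1,0.5,0]]

```text
time_s: 10.7
tcp_pos: [0.6944, -0.2525, 0.178]
tcp_rot: [179.8, 0.2, 95.9]
force: [0.1, 0.5, -2.4]
finger_gap: 0.0144
finger_force: 117.4
```

>>> carry_out:
  commands:
    - [[0,0,0.8,0],[0,0,0.8,0],[0,0,0.4,0],[0,0,0,0]]

```text
time_s: 11.1
tcp_pos: [0.691, -0.2476, 0.1237]
tcp_rot: [-179.7, -0.2, 96.1]
force: [-1.2, -0.3, -2.8]
finger_gap: 0.0144
finger_force: 117.3
```

```bash
python3 - <<'E'
from h import *
np.set_printoptions(precision=4,suppress=True)
P=[];Y=[]
for _ in range(4): S=snap('scene');s=sensors.state();P.append(s['tcp_pos']);Y.append(s['tcp_rot'])
T=snap('top')
print(np.mean(P,0),Y[-1],s['force'])
a=cv2.resize(S[200:300,180:390],(756,360),interpolation=cv2.INTER_CUBIC);b=cv2.resize(T[135:185,280:400],(756,315),interpolation=cv2.INTER_CUBIC)
c=np.zeros((675,756,3),np.uint8);c[:360]=a;c[360:]=b;cv2.imwrite('pics/t2.png',cv2.resize(c,(672,600))[:,:,::-1])
E
```

```text
[ 0.6929 -0.2485  0.1277] [179.8697   0.089   96.1158] [ 0.3137 -1.0658 -2.4593]
```

View pics/t2.png

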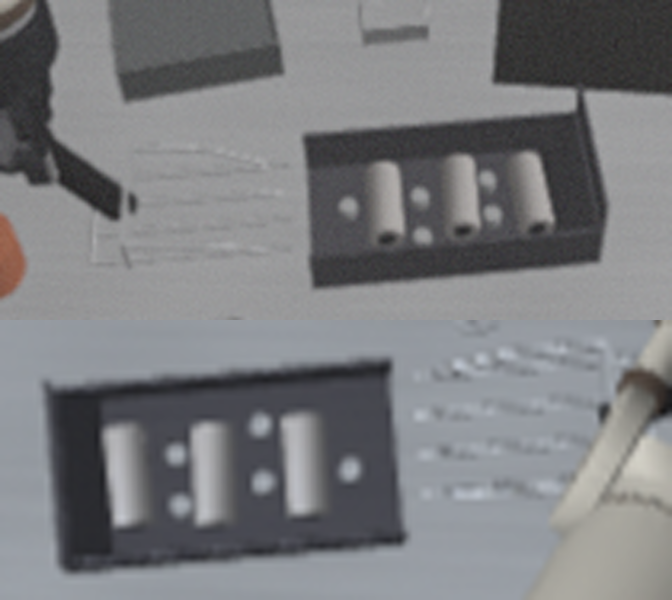

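The tips sit about 11 mm too far toward +x (picture up) and are still just outside the tray's open end. I'll shift them onto the midline, then lower.

>>> carry_out:
  commands:
    - [[0,-0.46,0,0],[0.6,0,0.4,0],[0.2,0,0.8,0],[0,0,0.12,0],[0,0,0,0]]

```text
time_s: 11.85
tcp_pos: [0.6788, -0.2289, 0.0933]
tcp_rot: [-179.9, -0.1, 96.2]
force: [-0.8, 0.5, -2.1]
finger_gap: 0.0145
finger_force: 117.4
```

>>> carry_out:
  commands:
    - [[0,0,0.12,0],[0,0,0.06,0],[0,0,0,0],[0,0,0,0]]

```text
time_s: 12.25
tcp_pos: [0.6799, -0.2304, 0.0908]
tcp_rot: [179.9, 0.1, 96.1]
force: [0.4, -0.7, -0.6]
finger_gap: 0.0143
finger_force: 117.6
```

```bash
python3 - <<'E'
from h import *
np.set_printoptions(precision=4,suppress=True)
P=[];F=[]
for _ in range(5): S=snap('scene');s=sensors.state();P.append(s['tcp_pos']);F.append(s['force'])
print(np.mean(P,0),s['tcp_rot'],np.mean(F,0))
o=np.array([.6477,.062]);d=np.mean(P,0)[:2]-o;print('s',d@[-.108,.994],'lat',d@[.994,.108])
E
```

```text
[ 0.6797 -0.2303  0.0906] [179.9346   0.0436  96.1023] [ 0.7094 -1.3051  0.0097]
s -0.2939932302982313 lat 0.0002818317028339484
```

>>> carry_out:
  commands:
    - [[0.25,0,0.02,0],[0.5,0,0,0],[0.5,0,0,0],[0.5,0,0,0],[0.5,0,0,0],[0.5,0,0,0],[0.5,0,0,0],[0.5,0,0,0],[0.5,0,0,0],[0.5,0,0,0],[0.5,0,0,0],[0.5,0,0,0]]

```text
time_s: 13.7
tcp_pos: [0.6648, -0.087, 0.0911]
tcp_rot: [179.8, 0.2, 96.2]
force: [1.5, -8.2, 7.6]
finger_gap: 0.0146
finger_force: 118.8
```

```bash
python3 - <<'E'
from h import *
np.set_printoptions(precision=4,suppress=True)
P=[];F=[]
for _ in range(3): S=snap('scene');s=sensors.state();P.append(s['tcp_pos']);F.append(s['force'])
T=snap('top')
print(np.mean(P,0),s['tcp_rot'],np.mean(F,0))
o=np.array([.6477,.062]);d=np.mean(P,0)[:2]-o;print('s',d@[-.108,.994],'lat',d@[.994,.108])
a=cv2.resize(S[200:300,220:390],(756,445),interpolation=cv2.INTER_CUBIC);b=cv2.resize(T[135:185,280:400],(756,315),interpolation=cv2.INTER_CUBIC)
cv2.imwrite('pics/t3.png',cv2.resize(np.vstack([a,b]),(597,600))[:,:,::-1])
E
```

```text
[ 0.6646 -0.0849  0.091 ] [179.8688   0.0192  96.2281] [ 0.2091 -1.5035  7.9009]
s -0.1478578151507557 lat 0.0009406558104850373
```

View pics/t3.png

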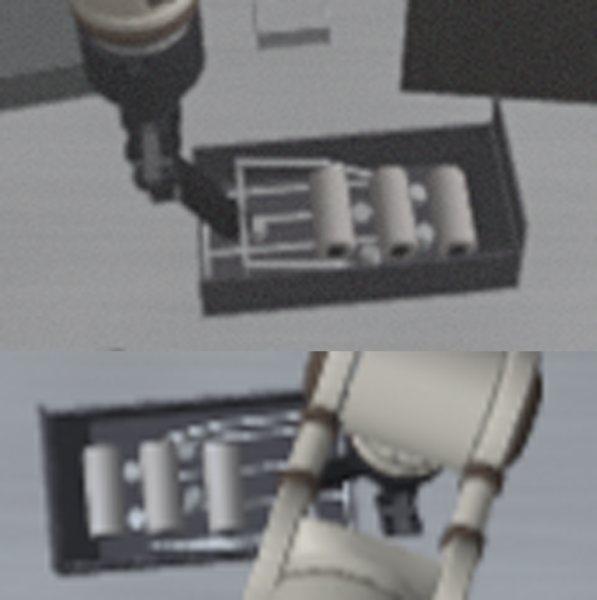

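The rear sleeve already lies on the wires at scene crop (333,210), the second is being mounted, and the slugs are between the wires. The tips are at about tray x = +23 mm.

>>> carry_out:
  commands:
    - [[0.4,0,0,0],[0.5,0,0,0],[0.4,0,0,0],[0,0,0,0]]

```text
time_s: 14.3
tcp_pos: [0.6612, -0.0532, 0.091]
tcp_rot: [179.9, 0.1, 96.2]
force: [1.3, -2.1, 6.6]
finger_gap: 0.0146
finger_force: 118.9
```

>>> carry_out:
  commands:
    - [[0.1,0,0,0],[0.1,0,0,0],[0,0,0,0]]

```text
time_s: 14.6
tcp_pos: [0.6608, -0.0499, 0.0911]
tcp_rot: [179.8, 0.2, 96.2]
force: [1.6, -6.3, 7.6]
finger_gap: 0.0144
finger_force: 118.9
```

```bash
python3 - <<'E'
from h import *
np.set_printoptions(precision=4,suppress=True)
P=[];F=[]
for _ in range(3): S=snap('scene');s=sensors.state();P.append(s['tcp_pos']);F.append(s['force'])
T=snap('top')
print(np.mean(P,0),s['tcp_rot'],np.mean(F,0))
o=np.array([.6477,.062]);d=np.mean(P,0)[:2]-o;print('s',d@[-.108,.994],'lat',d@[.994,.108])
a=cv2.resize(S[200:300,220:390],(756,445),interpolation=cv2.INTER_CUBIC);b=cv2.resize(T[135:185,280:400],(756,315),interpolation=cv2.INTER_CUBIC)
cv2.imwrite('pics/t4.png',cv2.resize(np.vstack([a,b]),(597,600))[:,:,::-1])
E
```

```text
[ 0.6608 -0.0499  0.0911] [179.8471   0.1705  96.1847] [ 0.6486 -6.4761  7.3367]
s -0.11262215823615415 lat 0.0009500422318125698
```

View pics/t4.png

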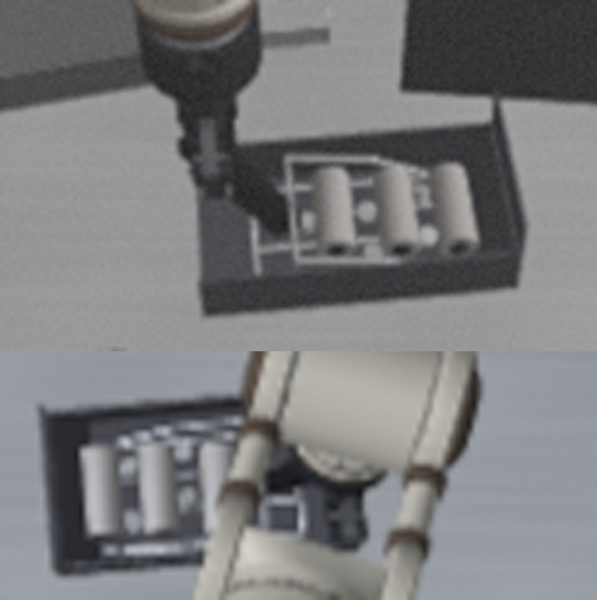

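The sleeves now stay put while the wires slide under. The tips are at about s = 58 mm, near the foot of the slope.

```bash
cat >> h.py <<'E'
o=np.array([.6477,.062])
def sl(p): d=np.array(p[:2])-o;return np.array([d@[-.108,.994],d@[.994,.108],*p[2:]])
E
python3 - <<'E'
from h import *
np.set_printoptions(precision=4,suppress=True)
for x,y in [(453,210),(396,210),(332,210)]:
    print(sl(atz('scene',(220+x*756/597/4.447,200+y*760/600/4.45),.02)))
S=snap('scene');T=snap('top')
for i in (1,2,3):
  for c,z in(('scene',.02),('top',.02)):
    print(c,[(sl(atz(c,r['xy'],z))[:2],round(r['conf'],2)) for r in models.tip_of(c,f'sleeve{i}_center')],[(np.round(r['rect']).tolist(),round(r['conf'],2)) for r in models.spot_in(c,f'sleeve{i}_center')])
E
```

```text
[0.0547 0.0069 0.02  ]
[0.0141 0.0025 0.02  ]
[-0.0315 -0.0023  0.02  ]
scene [(array([-0.0252, -0.0007]), 0.82)] [([312.0, 246.0, 320.0, 274.0], 0.83)]
top [(array([-0.0289, -0.0089]), 0.5), (array([-0.1031,  0.0032]), 0.4)] [([316.0, 156.0, 329.0, 168.0], 0.43), ([248.0, 194.0, 308.0, 230.0], 0.43)]
scene [(array([ 0.0062, -0.0004]), 0.77)] [([321.0, 249.0, 339.0, 274.0], 0.81), ([294.0, 199.0, 313.0, 211.0], 0.4)]
top [(array([0.014 , 0.0043]), 0.41)] [([247.0, 192.0, 311.0, 227.0], 0.16)]
scene [(array([ 0.0329, -0.0062]), 0.71), (array([0.0506, 0.0083]), 0.66)] [([338.0, 249.0, 352.0, 272.0], 0.84)]
top [(array([0.0575, 0.0017]), 0.48)] [([296.0, 154.0, 301.0, 173.0], 0.67)]
```

>>> carry_out:
  commands:
    - [[0.1,0,0,0],[0.1,0,0,0],[0,0,0,0]]

```text
time_s: 15.8
tcp_pos: [0.661, -0.048, 0.0921]
tcp_rot: [179.8, 0.5, 96.2]
force: [1.3, -15.4, 8.2]
finger_gap: 0.015
finger_force: 119.0
```

>>> carry_out:
  commands:
    - [[-0.08,0,0,0],[0.05,0,-0.1,0],[0.11,0,-0.2,0],[0.11,0,-0.2,0],[0.11,0,-0.2,0],[0,0,0,0]]

```text
time_s: 16.4
tcp_pos: [0.659, -0.0386, 0.1073]
tcp_rot: [179.9, 0.3, 96.2]
force: [3.0, -10.5, -1.3]
finger_gap: 0.0149
finger_force: 118.1
```

```bash
python3 - <<'E'
from h import *
np.set_printoptions(precision=4,suppress=True)
S=snap('scene','pics/x.png');s=sensors.state();print(s['tcp_pos'],s['tcp_rot'],s['force'])
z=s['tcp_pos'][2]-.087+.018
for i in (1,2,3):
    print([(r['xy'],sl(atz('scene',r['xy'],z))[:2],round(r['conf'],2)) for r in models.tip_of('scene',f'sleeve{i}_center')])
E
```

```text
[ 0.6589 -0.0388  0.1071] [179.9187   0.3386  96.1843] [  2.718  -10.1542  -0.9145]
[([319.8, 255.9], array([-0.0185, -0.0001]), 0.57)]
[([331.4, 258.3], array([0.0093, 0.0101]), 0.75), ([322.0, 266.7], array([-0.0166,  0.0323]), 0.24)]
[([347.5, 258.3], array([0.0488, 0.0143]), 0.82)]
```

>>> carry_out:
  commands:
    - [[0.1,0,-0.2,0],[0.11,0,-0.2,0],[0.11,0,-0.2,0],[0.11,0,-0.2,0],[0.11,0,-0.2,0],[0.06,0,-0.15,0],[0,0,0,0]]

```text
time_s: 17.3
tcp_pos: [0.6563, -0.0208, 0.1353]
tcp_rot: [-179.9, -0.1, 96.2]
force: [-0.6, 0.0, -5.4]
finger_gap: 0.0147
finger_force: 118.2
```

```bash
python3 - <<'E'
from h import *
np.set_printoptions(precision=4,suppress=True)
S=snap('scene','pics/x.png');s=sensors.state();print(s['tcp_pos'],sl(s['tcp_pos']),s['tcp_rot'],s['force'])
z=s['tcp_pos'][2]-.087+.018
for i in (1,2,3):
    print([(r['xy'],sl(atz('scene',r['xy'],z))[:2],round(r['conf'],2)) for r in models.tip_of('scene',f'sleeve{i}_center')])
E
```

```text
[ 0.6563 -0.021   0.1351] [-0.0834 -0.0004  0.1351] [-179.9247   -0.1119   96.1522] [-0.3453 -0.1239 -4.7647]
[([334.2, 250.7], array([0.0158, 0.0079]), 0.69), ([325.9, 272.7], array([-0.0116,  0.0684]), 0.61)]
[([338.1, 255.7], array([0.0232, 0.0236]), 0.6)]
[([350.3, 254.8], array([0.0528, 0.0241]), 0.49)]
```

```bash
python3 - <<'E'
from h import *
np.set_printoptions(precision=4,suppress=True)
S=snap('scene','pics/x.png');T=snap('top','pics/xt.png')
for l in('scoop_tip','scoop_bed'):
  for c in('scene','top'): print(l,c,[(np.round(r['xy'],1).tolist(),round(r['conf'],2)) for r in models.tip_of(c,l)])
print('exp tip',proj('scene',(.6378,.149,.048)),proj('top',(.6378,.149,.048)))
for s,lat,z in [(.073,0,.066),(.045,0,.066),(.017,0,.066)]:
  w=[*(o+s*np.array([-.108,.994])),z];print('exp slv',proj('scene',w),proj('top',w))
for c in('scene','top'):
  q=models.cut_out(c,'sleeve1_center')
  for r in q: print(c,r['rect'],r['conf'],r['mask'].sum())
I=S[235:285:1,305:375].astype(int).sum(2)//3
for r in I[::2,::2]: print(''.join(' .:-=+*#%@'[min(9,v//22)] for v in r))
I=T[145:182,283:340].astype(int).sum(2)//3
for r in I: print(''.join(' .:-=+*#%@'[min(9,v//22)] for v in r))
E
```

```text
scoop_tip scene [([410.6, 169.9], 0.94), ([353.7, 257.3], 0.9)]
scoop_tip top [([295.5, 162.6], 0.72), ([241.3, 256.8], 0.63), ([414.4, 149.9], 0.21)]
scoop_bed scene [([326.5, 257.0], 0.84), ([403.3, 158.9], 0.69)]
scoop_bed top [([314.6, 164.1], 0.65), ([245.2, 274.7], 0.43)]
exp tip [362.2437 249.7262] [290.6207 163.5718]
exp slv [356.952  246.0631] [294.402  162.4289]
exp slv [345.6327 247.0576] [302.2972 161.7635]
exp slv [334.2678 248.0495] [310.194  161.0994]
scene [327.7, 238.2, 337.5, 269.1] 0.69 310
scene [299.5, 200.5, 316.2, 211.0] 0.17 117
*##**##**************+++===-:=#####
*******###***==----::::::::::-#####
=+==---::-==+#*=:::::::::::::-*####
-+=:::::::-+*#*+*=+=:::-::::-:*####
:++-------=+*##-+*##=-+**=::-:+####
.=*+******=+*##+=+*#*=+*##::-:=####
::=:::::::=+*##+=+*##=+*##-:::-####
::*:::----==*##*=+*##=+*##=::::*###
..*==-=---==*###=+*##==*##+::-:+###
.:*+******==+###=+*##+=*##*::-:=##*
.:*--------=+*##=+*##+=+*##::-:-##*
-=+=-------=+*##+=*##*=+*##-:::-*##
==+=--=---==+*##+=**##=+*##=::::*##
*=+#***#***=+++**=**##=+*##+::-:+##
*==+-----=*=-::======+=++***::-:=##
=
[... 1804 characters left out ...]
-=:.
######+-:::.#%##*+=+%##+==-#%%###***+=-------=+===++***=:
######*-::::***+==-=**+=---+**+##***+=-==++++**===++***=:
######*=::::-:::::---==-------+##***++***%%%##+===-----::
######*=:::::.:::---==**++++++*###**+#%##%%%**=----------
######*=::::::-+*+=+##%%%##**+#####**%%%%##**+++=---:::::
#######=-:::.:-+*+=+*####*+++=#####+#@@%%%####**+++=-::::
#######=-:.::.:..:-----------+#####+#@@@%%%####****+++=++
#######=-:::---:--:::-::--:-:*#####+%@@@%%%####**********
#######+-:::--::-::::::---===#%%##**%@@@@%%%###**********
#######*=-:----==+++++++*****%%%##+#%@@@@%%%####*********
########*+++*****############%%###+#%%%%%%%%%####********
#############################%%%##+#%%%%%%%%%#####*******
```

```bash
python3 - <<'E'
from h import *
np.set_printoptions(precision=4,suppress=True)
for a,b in [((353,254),(295.7,163)),((342,253),(303,162.5)),((331.5,252),(311,162.5)),((353.7,257.3),(295.5,162.6)),((326.5,257),(314.6,164.1))]:
    p,e=tri(a,b);print(sl(p),e)
# sleeve top-end edges expected
for s,z in [(.070,.066),(.07,.05)]:
  for l in(-.032,.032):
    w=[*(o+s*np.array([-.108,.994])+l*np.array([.994,.108])),z+.0];print(s,z,l,proj('scene',w))
E
```

```text
[0.0673 0.0014 0.0354] 0.00502934614018052
[0.0402 0.     0.0419] 0.006360001286734929
[ 0.0129 -0.0028  0.0463] 0.003788995781924523
[0.0688 0.0044 0.0251] 0.004143542907975857
[ 0.0009 -0.0063  0.0217] 0.0032477676131037808
0.07 0.066 -0.032 [353.6602 235.8778]
0.07 0.066 0.032 [357.9015 256.8716]
0.07 0.05 -0.032 [353.2825 239.7675]
0.07 0.05 0.032 [357.4563 260.6712]
```

The scoop pitched about 8° nose-down in the grip while its tips rubbed up the slope. All three sleeves are still on it, held by the slope. I'll lower it again to level it, then tilt the nose up by pivoting on the wires' rear ends.

>>> carry_out:
  commands:
    - [[-0.1,0,0.2,0],[-0.1,0,0.2,0],[-0.1,0,0.2,0],[-0.1,0,0.2,0],[-0.1,0,0.2,0],[-0.11,0,0.2,0],[-0.11,0,0.2,0],[-0.12,0,0.2,0],[-0.12,0,0.2,0],[0,0,0.05,0],[0,0,0,0]]

```text
time_s: 19.0
tcp_pos: [0.6611, -0.0472, 0.0911]
tcp_rot: [179.8, 0.1, 96.1]
force: [1.8, -3.4, 8.3]
finger_gap: 0.0145
finger_force: 120.4
```

```bash
cat >> h.py <<'E'
np.set_printoptions(precision=4,suppress=True)
def asc(I,st=1):
    I=I.astype(int).sum(2)//3
    for r in I[::st,::st]: print(''.join(' .:-=+*#%@'[min(9,v//22)] for v in r))
E
python3 - <<'E'
from h import *
S=snap('scene','pics/x.png');s=sensors.state();print(s['tcp_pos'],sl(s['tcp_pos']),s['tcp_rot'],s['force'])
asc(S[238:280,305:372])
E
```

```text
[ 0.6611 -0.0472  0.0911] [-0.11    0.0015  0.0911] [179.7953   0.0978  96.0669] [ 0.8318 -4.9382  8.193 ]
******++++++======-=----::::::::::::::::::::::::-::::::-::-+#######
========-----::::::::::::::::::::::::::::::::::::::::::-:::+*#*####
-::::::::::::::::::::::::::::::::::::::::::::::::::::::-:::=*######
:::::::::::::::::::::::::::::::::::::::::::::::::::::::--::-+######
::::::::::::::::::::::::::::::::::::::::::::::::::::::::-::-+######
---:-:--::-:::::::::::::::::::::::::::::::::::::::::::::-::-+######
+++++++++++++=====+++==-::::::::::::::::::::::::::::::::-:::=*#####
******************##**+++==-:::::::::::::-====-:::::::::::::=*#####
-======-======+***##*=+***++===---:::::-==+***+=:::::::::-::-+#####
::::::::::::-==++*##*=-==++****+++-----=++**###+-::::::::-::-+#####
::::::::::::-==++**##*-:-=+***####+++=-=++**###*-:::::::--::-=*####
:::::::--:--===++***##+--=++**####***+===+**####=::::::::-:::=*####
-------------==++***##*===++**####**#+===++**###+:::::::::-::=+####
-------=========++**##*=-==+**####+*#*===++***##+-::::::::-::-+*###
=+++++++++++====++**###+===+**####**#*===
[... 1162 characters left out ...]
::-==-::::::::::-+*#
***+++++=========-=*****=-==-::::-=====+**+==-----=-:::::::::---+*#
+======-----------=*****=-==-:.::-=====+++======----::::---:---=+**
+=-----------=-=-==*****====------==---=+=---==----------------=*#*
*++++++++++++++++++**##***++=====-------=----------------::::::=*#*
***************************+===------------:--::::::::::::::::-=*##
===========================-----:-::::::::::::::::::::::::::::-+*##
----------------------::::::::::::::::::::::::::::::::::::::::-+*#*
-----------:-:::::::::::::::::::::::::::::::::::::::::::::::::-+**#
::::::::::::::::::::::::::::::::::::::::::::::::::::::::::::::=*##*
::::::::::::::::::::::::::::::::::::::::::::::::::::::::::::::=**##
```

>>> carry_out:
  commands:
    - [[0,0,0.03,0],[-0.1,0,0.04,0],[-0.1,0,0.04,0],[-0.1,0,0.04,0],[0,0,0,0]]
  force: 50

```text
time_s: 19.55
tcp_pos: [0.6619, -0.0517, 0.0896]
tcp_rot: [179.8, -0.2, 96.1]
force: [-4.7, 6.1, 21.7]
finger_gap: 0.0147
finger_force: 122.9
```

```bash
python3 - <<'E'
from h import *
S=snap('scene','pics/x.png');s=sensors.state();print(s['tcp_pos'],sl(s['tcp_pos']),s['tcp_rot'],s['force'],s['finger_force'])
asc(S[238:276,305:366])
E
```

```text
[ 0.6619 -0.0517  0.0897] [-0.1145  0.0019  0.0897] [179.7978  -0.1573  96.1394] [-5.4121  5.6084 21.1562] 122.93322801589966
******++++++=======------::::::::::::::::::::::::::::::-::-+#
========-----::::::::::::::::::::::::::::::::::::::::::-::-=*
--:::::::::::::::::::::::::::::::::::::::::::::::::::::-:::=*
:::::::::::::::::::::::::::::::::::::::::::::::::::::::--::-+
::::::::::::::::::::::::::::::::::::::::::::::::::::::::-::-+
======================---:::::::::::::::::::::::::::::::-::-+
++****++++++++++++++++++++---::::::::::::::---::::::::::-:::=
++++++++========++++++*##*++====-:::::::-==+++=-:::::::::-::=
------------:--=+***+===+++*****+==--:--=+**##*+-:::::::-:::-
:::::::::::::-=++**##+-:-=++**###**++--==+**###*=::::::::-::-
::::::::::::-==++**###=--==+**#######+===+***###=::::::::-::-
:::::::::-:--==++***##*=-==+**#####**+===++**###+-:::::::--::
:------------==++***###+===++**####***===++**###*-:::::::-:::
--==-==+++++====++**###+===++**####*#*===++**###*=::::::::-::
+++++++****+=-==++**###+===++**####*#*=-==+**####=:::::::--::
***+++==========++**###*===++**####***====+*
[... 681 characters left out ...]
=+**#####=:::::::-
-=+++=-------=++++-..:-=++==++**####*+++====++**####=-:::::::
=====--------=++++=---=+++==++****###***+===++++****=-:::::::
=-===---=====+***++===++++===++==+***+***=========++=::::::::
===++++++++++****+==++========----=+++***+===--::-===-:::::::
++*+****+*++=+===-=++++=--==--:.::-==++**+==-::.:-==-::::::::
+++=========------=*****=-===:::::-====+**+==:::----:::::::::
===---------------+*#*#*=-===------=-==+++=-=-------::-:-----
===============++++***#*+++++======----=+=-------------------
++++++*+++*+++**************++=====-----=--------:------::-::
********+++++++*++++++++++++======---:------:-:::::::::-:::::
==============-==-===-=------------::::::::::::::::::::::::::
```

>>> carry_out:
  commands:
    - [[-0.04,0,0,0],[-0.04,0,0,0],[0,0,0,0]]
  grip: 255
  force: 50

```text
time_s: 19.9
tcp_pos: [0.662, -0.0523, 0.0895]
tcp_rot: [179.8, -0.3, 96.1]
force: [-4.3, 10.1, 20.7]
finger_gap: 0.0145
finger_force: 122.8
```

```bash
python3 - <<'E'
from h import *
S=snap('scene','pics/x.png');T=snap('top','pics/xt.png');s=sensors.state();print(s['tcp_pos'],sl(s['tcp_pos']),s['tcp_rot'],s['force'],s['finger_force'])
asc(S[238:276,305:366])
asc(T[145:182,283:340])
E
```

```text
[ 0.662  -0.0522  0.0895] [-0.1151  0.0019  0.0895] [179.8061  -0.2956  96.1416] [-5.2238  9.589  21.8156] 122.8520393371582
******++++++=====--=----:-:::::::::::::::::::::::::::::-::-+#
========------:::::::::::::::::::::::::::::::::::::::::-:::=*
-::::::::::::::::::::::::::::::::::::::::::::::::::::::--::=*
:::::::::::::::::::::::::::::::::::::::::::::::::::::::--::-+
::::::::::::::----::::::::::::::::::::::::::::::::::::::-::-+
==============+++++++=---:::::::::::::::::::::::::::::::-::-+
*+++++++++++++####****++++=-:::::::::::::------:::::::::-::-=
+++===========++++++=++*#*+=====--::::::-==+++=-::::::::::::=
------:::::::-=++***+--===++****+++--:--=+**##*+-::::::::-::-
::::::::::::--=++**##+-:-==+**####*++=-=++**###*-::::::::-::-
::::::::::::-==++**###+--==++**####**+===+**####=::::::::::::
:::::-::-----===+**###*=-==+***####*#+===++**###+::::::::-:::
-------------==++***##*+===++**###**#+===++**###*-:::::::--::
---====+++++====++**###+-==++**####*#*===++**###*-::::::::-::
+++++++****+====++**###+===++**####*##====+**####=::::::::-::
***++=======-===++**###*===++**####***+===+**
[... 2826 characters left out ...]
----
######+--::::.#%%*+==+#*###*+=--*###*+=--*##****###*+=---
######*-:::.::+**=---*#**+=-----#%##*+=--*###*+#%%%##**++
######*=::::..::::---**+=--:---=*###**==+#####+#%%%%####*
######*=::::::::::---==**++++=++*#####*######*+%@%%%%###*
######*=-::::.:::=---=+##****+++++++****%%###**%@@%%%###*
#######=-:.:...::=----++++++=----------=#%###+#@@@%%%%###
#######=-:.::::..:------=----:-::-:--::+#%###+%@@@%%%%###
#######=-:::---:--:::-::--:-::::::----=*%%%#**%%%%%%%%###
#######+-:::--::-::::::---===+++++++++*%%%%%**%%%%%%%####
#######*=-:----==++++++++*****#########%%%##+*%%%%#######
########*++******######################%%###*#%****+*****
######################################%%%##*+***********+
```

>>> carry_out:
  commands:
    - [[0,0,0,0],[0,0,0,0]]
  grip: 250
  force: 50

```text
time_s: 20.2
tcp_pos: [0.662, -0.0523, 0.0895]
tcp_rot: [179.8, -0.3, 96.1]
force: [-6.1, 9.5, 22.6]
finger_gap: 0.0148
finger_force: 122.9
```

>>> carry_out:
  commands:
    - [[0,0,0,0],[0,0,0,0]]
  grip: 215
  force: 40

```text
time_s: 20.4
tcp_pos: [0.662, -0.0522, 0.0895]
tcp_rot: [179.8, -0.3, 96.1]
force: [-5.0, 8.6, 21.7]
finger_gap: 0.0144
finger_force: 122.9
```

>>> carry_out:
  commands:
    - [[0,0,0,0],[0,0,0,0]]
  grip: 208
  force: 40

```text
time_s: 20.6
tcp_pos: [0.6624, -0.0547, 0.0885]
tcp_rot: [179.8, 0.0, 96.2]
force: [-0.7, 1.6, 12.1]
finger_gap: 0.0154
finger_force: 18.2
```

>>> carry_out:
  commands:
    - [[-0.1,0,0.03,0],[-0.1,0,0.03,0],[-0.05,0,0.02,0],[0,0,0,0]]

```text
time_s: 21.0
tcp_pos: [0.663, -0.0613, 0.0857]
tcp_rot: [179.8, 0.0, 96.1]
force: [1.2, 1.5, 9.9]
finger_gap: 0.0161
finger_force: 17.8
```

```bash
python3 - <<'E'
from h import *
S=snap('scene','pics/x.png');T=snap('top','pics/xt.png');s=sensors.state();print(s['tcp_pos'],sl(s['tcp_pos']),s['tcp_rot'],s['force'],s['finger_force'])
asc(S[234:276,290:366])
E
```

```text
[ 0.663  -0.0613  0.0857] [-0.1242  0.0019  0.0857] [179.7603   0.0097  96.143 ] [-0.7461  1.6215  8.8626] 17.783355116844177
*************************************************##*###*************++-:-+##
******************************************#*************+++++++=====--:::=*#
******************************#*************++++++======-=----:-::::::-::=*#
********************************+++++++=====--------::::::::::::::::::-::-+#
*********************++++++=====-=------:::::::::::::::::::::::::::::--::-+#
*********++++++=======------::::::::::::::::::::::::::::::::::::::::::-:::=*
+++======-------::::::::::::::::::::::::::::::::::::::::::::::::::::::-:::=*
-----::::::::::::::::::::::::-:------:::::::::::::::::::::::::::::::::::::-+
::::::::::::::-:----============++++++==--:-::::::::-===--:::::::::::::-::-+
:::::::::-=++=+==+++++++********+++*****++++==--::--=+**++-::::::::::::-::-+
::::::::-+********+++======++==----=++***#***+++=-==+**###+::::::::::::-:::=
::::::::-++=====--------==+***+-::-=+**##*+==++*+==++**###*-::::::::::::-::=
::::::::-+*=::::::::::-==+**###+--==+**###*=-=++==
[... 1559 characters left out ...]
:::::::
-+#+----:--+**=-====+++===-::::-======-:::-=+=------===:::::-==-::::::::::::
-+#+------=+**++++++**+===:...:-=====-:..::===------===-----=--:::::::::::::
-+#+--==++++***+++++======-:::--==++=--:::-===------=+=+++===--:::::::::::::
-=**+++++++***+===------===--=====*++===============+++***++==-:::::::::::::
-=**++++===+**+=-=----====++++++++********+++++++++++*****++==-::::::::-----
-=*+===----=***++++++++++*************************++++**+===----:-----------
-=*+-------=+**********+++++++====+++**+++++++++=====-==----------------:-::
-=*+=-------=**+=============-=====++++++===-=---------------:::::::::::::::
-=*+=-------=+*=--------------===========--------:::::::::::::::::::::::::::
```

>>> carry_out:
  commands:
    - [[0,0,0,0],[0,0,0,0],[0,0,0,0],[0,0,-0.2,0],[0,0,-0.4,0],[0,0,-0.3,0],[0,0,0,0]]
  grip: 255
  force: 120

```text
time_s: 21.8
tcp_pos: [0.6617, -0.062, 0.107]
tcp_rot: [179.9, 0.0, 96.1]
force: [0.3, 0.2, -4.6]
finger_gap: 0.0147
finger_force: 117.2
```

```bash
python3 - <<'E'
from h import *
S=snap('scene','pics/x.png');T=snap('top','pics/xt.png');s=sensors.state();print(s['tcp_pos'],sl(s['tcp_pos']),s['tcp_rot'],s['force'],s['finger_force'])
asc(S[222:272,290:366])
asc(T[145:182,283:340])
E
```

```text
[ 0.661  -0.0618  0.1058] [-0.1245 -0.0001  0.1058] [-179.9788    0.0016   96.1213] [ 0.6219 -0.5646 -5.4275] 117.15659737586975
********************************************-:::::::::::::::::::::::::::::::
************************************#**#*#**-::::::.::::::::::::::::::::::::
*******************************************+-:::::::::::::::::::::::::::::::
*************************************#**#***=--:::::::::::::::::::::::::::::
******************************************#*++++=======------::::::::::-::::
*******************************************#******#********++++++=====------
*********************************************#########*#*#*##*#*####**=-=+++
#*****************************************************#**############*=-+*##
******************************************************#****#***######*=:=###
**************************************************#***#*##**#########*=:=*##
***************************************************#***##**##*#######*=:=+##
***************************************************#*#*#*#####*######*-:-+##
*********************************************#*
[... 4324 characters left out ...]
=---
######+--::::::::-++=++==--------=++=----=+*##***+###*++=
######*-:::::::::----*#*=--------------==++####***%%%%#**
######*=:::::::::----+*+===+++=====+=+++**#%####+#@%%%###
######*=:::::.:::-++==#############**+++++#%####+%@@%%%##
######*=::.::.:::-++==*#####*##*##*++==---*#####+%@@%%%%#
#######=-:::.:.::-------------------------#%%##**%@@@%%%#
#######=-:::.::..:-----------:--:-:--::-:=#%%##+#%@@@%%%%
#######=-:::---:--:::-::----::::::----==+*%%%##+#%%%%%%%#
#######+-:::--::-::::::---===+++++++++***%%%%#**#%%%%%%%#
#######*=-:----==+++++++******###########%%%##+*%%%%%%%%#
########*++******########################%%###+####*##***
########################################%%%%##+********++
```

```bash
python3 - <<'E'
from h import *
for a,b in [((345.5,250.5),(301.5,161.5)),((323,248),(318.2,161)),((312,249),(325.5,161.5))]:
    p,e=tri(a,b);print(sl(p),e)
F=[]
for _ in range(4): snap('scene');F.append(sensors.state()['force'])
print(np.mean(F,0))
for c in('scene','top'):
  for l in('scoop_tip','scoop_bed'): print(l,c,[(np.round(r['xy'],1).tolist(),round(r['conf'],2)) for r in models.tip_of(c,l)])
E
```

```text
[0.0464 0.0025 0.0549] 0.0032313465524168848
[-0.0108 -0.0022  0.0673] 0.0007833217809287193
[-0.037  -0.0055  0.0624] 0.00026188926857614533
[ 0.1198  0.2475 -5.42  ]
scoop_tip scene [([349.6, 251.1], 0.72), ([410.5, 172.1], 0.69), ([328.0, 267.9], 0.46)]
scoop_bed scene [([402.4, 158.9], 0.94)]
scoop_tip top [([294.3, 160.6], 0.65), ([240.0, 253.7], 0.45), ([327.9, 163.0], 0.29)]
scoop_bed top [([321.9, 164.2], 0.64), ([249.6, 272.2], 0.58), ([319.3, 160.8], 0.5)]
```

>>> carry_out:
  commands:
    - [[0.2,0,-0.3,0],[0.5,0,-0.4,0],[0.2,0,-0.3,0],[0,0,0,0],[0,0,0,0]]

```text
time_s: 22.8
tcp_pos: [0.6591, -0.0392, 0.1318]
tcp_rot: [179.9, 0.0, 96.2]
force: [0.8, 0.0, -6.1]
finger_gap: 0.015
finger_force: 117.3
```

```bash
python3 - <<'E'
from h import *
S=snap('scene','pics/x.png');T=snap('top','pics/xt.png');s=sensors.state();print(s['tcp_pos'],sl(s['tcp_pos']),s['tcp_rot'],s['force'],s['finger_force'])
asc(S[216:268,290:376])
asc(T[145:178,283:336])
E
```

```text
[ 0.6585 -0.0395  0.1307] [-0.1021 -0.0002  0.1307] [-179.9627    0.0001   96.1192] [-0.3912 -0.3537 -5.346 ] 117.30145812034607
-+*************************************#*##*=:::::::::::::::::::::::::::::::::::::::::
:=***********************************#******=:.:::::::::::::::::::::::::::::::::::::::
:=*******************************#**********=::::.::::::::::::::::::::::::::::::::::::
:=*****************************#*****#*#*##*=:::::::::::::::::::::::::::::::::::::::::
:=********#*************#*******#*******###*=:::::::::::::::::::::::::::::::::::::::::
-+******************************************=::::::::::::::::::::::::::::::::::::::::.
-*****************************************#*=:::::::::::::::::::::::::::::::::::::::::
-******************************#***##*#*###+-:::::::::::::::::::::::::::::::::::::::::
-**********************************#*#***#*+-::.::::::::::::::::::::::::::::::::::::::
-***************************************#***=---:::::::::::::::::.::::::::::::::::::::
-***************************#**********###**+++========---=--::::::::::::::::::::.:.:.
-*************
[... 4634 characters left out ...]
*****+-::#%%#*+=-+++++++=+#%%#*+=+#%**+===-:::----+=
######+-::*%%#*+==++++*+==+#%%#*+==#%#*+++==-:-----+=
######+-::*%%#*+==--------=#%%#*+==#%#**+++===-----==
######+-::+#%#*+==--------=#%%#*+==#%#***++=+*=----==
######+-::=##*+==----=++=--*#*++=-=*###***==**+-----+
######+--:-+=-:::----*#*=--==-:::--=*##***==*#++++++*
######*-::::..:::----#%*=----===+++*###***+*##*++++++
######*=::::.::----++*#*+====++**###%###*+*%%%#*+==--
######*=::=---:-*##%%#*******++++**######+%@%%%##**++
######*=-:=---:-**###*+++++++=-----*####*+%@%%%####**
#######=-:.::::::------------------#####**%@@%%%####*
#######=-:::::...:-----------:-::--#%###+#%@@%%%%###*
#######=-:::---:--:::-::--:-::::::=#%%##+#%@@@%%%###*
```

>>> carry_out:
  commands:
    - [[0,0,-0.15,0],[0,0,-0.25,0],[0,0,-0.25,0],[0,0,-0.25,0],[0,0,-0.1,0],[0,0,0,0]]

```text
time_s: 23.5
tcp_pos: [0.6593, -0.0396, 0.157]
tcp_rot: [179.9, 0.0, 96.1]
force: [0.7, -0.4, -5.4]
finger_gap: 0.0147
finger_force: 117.3
```

```bash
python3 - <<'E'
from h import *
S=snap('scene','pics/x.png');T=snap('top','pics/xt.png');s=sensors.state();print(s['tcp_pos'],sl(s['tcp_pos']),s['tcp_rot'],s['force'],s['finger_force'])
asc(S[205:260,296:376])
asc(T[145:178,283:336])
E
```

```text
[ 0.6587 -0.0394  0.1559] [-0.102  -0.      0.1559] [-179.9869   -0.0015   96.119 ] [ 0.1537 -0.3808 -6.0751] 117.23989605903625
*************#*************************=::::::::::::::::::::::::::::::::::::::::
***************************************=::::::::::::::::::::::::::::::::::::::::
************************************#**=::::::::::::::::::::::::::::::::::::::::
********+++======+*****#*#*******#***#*=::::::::::::::::::::::::::::::::::::::::
++=++++===========******************##*=:::::::::::::::::.::::::::::::::::::::::
==================************#******#*-::::::::::::::::::::::::::::::::::::::::
==================******##***#**#***#**-::::::::::::::::::::::::::::::::::::::::
=======+==+++++++**#**#*##**#*****###*+-::::::::::::::::::::::::::::::::::::::::
++++++++*************************#**#*+-::::::::::::::::::::::::::::::::::::::::
**************************************+-::::::::::::::::::::::::::::::::.:::::::
************************************#*+-::::::::::::::::::::::::::::::::::::::::
*******************************#******=:::::::::::::::::::::::::::::::::::::::::
[... 4565 characters left out ...]
*****+-:-*#%#*+===+++++==+#%%#*+=+#%**++===-::-----+
#####*+-:-+#%#*+==--------=#%%#*+==#%#*+++==--------*
######+-::=#%#**+=--------=#%%#*+==#%#**+++==+=-----#
######+-::-##*+==---------=*#*+====*##***++=**+-----#
######+-:::+=-:::----=++=--==-::---=*#****==*#+===+*#
######+--::::.:::----*#*=-----===+++##****=+*#++==++*
######*-::::..::-====*#*+=++==+***##%##**+++**=------
######*=::=+---=*#######%%#**+++++**###**+###*++=----
######*=::++---=*#*##*####*+++=----+####*+%@%%##**++=
######*=-::::.:::------------------#####**@@%%%###**+
#######=-:.:...::------------------#%###*#@@@%%%####*
#######=-:..:.:.::-----------:-::-+#%###+#@@@@%%%###*
#######=-:::---:--:::-::--:-::::::*#%%##+%@@@@%%%%##*
```

```bash
python3 - <<'E'
from h import *
for a,b in [((355.5,237),(293.5,159.5)),((331,239.5),(310.5,159.5)),((319.5,240.5),(318.7,159.5))]:
    p,e=tri(a,b);print(sl(p),e)
E
```

```text
[0.0698 0.004  0.1078] 0.007361569012598733
[0.0117 0.0001 0.1013] 0.006869232927089152
[-0.0161 -0.0018  0.0988] 0.005855402394608039
```

>>> carry_out:
  commands:
    - [[0.1,0,0,0],[0.2,0,0,0],[0.3,0,0,0],[0.3,0,0,0],[0.3,0,0,0],[0.2,0,0,0],[0.1,0,0,0],[0,0,0,0]]

```text
time_s: 24.4
tcp_pos: [0.6548, -0.0017, 0.1561]
tcp_rot: [-180.0, 0.0, 96.2]
force: [-0.0, -0.5, -4.7]
finger_gap: 0.0147
finger_force: 117.2
```

```bash
python3 - <<'E'
from h import *
S=snap('scene','pics/x.png');T=snap('top','pics/xt.png');s=sensors.state();print(s['tcp_pos'],sl(s['tcp_pos']),s['tcp_rot'],s['force'],s['finger_force'])
asc(S[205:255,310:390])
asc(T[145:178,270:325])
E
```

```text
[ 0.6548 -0.0023  0.1561] [-0.0647  0.0002  0.1561] [179.9974   0.0162  96.117 ] [-0.2285  0.3976 -4.5931] 117.22966432571411
***********************#*=:.::::::::::::::::::::::::::::::::::::::::::::::::::::
#************************=:::::::::::.::::::::::::.:::::::::::::::::::::::::::::
***********************#*=::::::::::::::::::::::::::::::::::::::::::::::::::::::
===+**********#***#****#*=:::::::::::::.::::::::::::::::::::::::::::::::::::::::
====*******************#*=::::::::::::::::::::::::::::::::::::::::::::::::::::::
====*#****************#**-::::::::::::::::::::::::::::::::::::::::::::::::::::::
+==+*************#*#*#***-::::::::::::::::::::::::::::::::::::::::::::::::::::::
++++***#***#**#***#**###+-:::::::::::::::::::::::::::::::::.::::::::::::::::::::
**********************#*+-::::::::::::::::::::::::::::::::::::::::::::::::::::::
**********************#*+-::::::::::::::::::::::::::::::::::::::::::::::::::::::
**********************#*+:::::::::::::::::::::::::::::::::::::::::::::::::::::::
***************#***##*#*=:::::::::::::::::::::::::::::::::::::::::.:::::::::::::
**
[... 4223 characters left out ...]
=+#%%#*+==*+----::::+=-----#
#############%%#*+===+++*====#%%#*+==*====--::.+=-----%
##############%#*+==-::::::::#%%#*+==*+++===-::*+-----#
############*#%##*+=-:::::.::#%%#*+==##*++==-:=*+-----#
############*##*+===--::::.::*#*+====*#*+++==-+*+-----#
####**#######**+=+++--::::.::==-::+*+****++==-+**+=**+#
#############*****#*-::::..:::--==##******+==+*#*+=*+++
###############*****=-=========++**####***+==+**+------
###############*+*######%%#***+++++**###**+==----------
################**#%#**###+++++=----+###**+*#*+==------
####################=-:::::.::------*###**+%@%##***+==-
####################=-:.......:-----#####**%@%%%###***+
####################=-:::---:--:::--#####+*%@@%%%#####*
```

>>> carry_out:
  commands:
    - [[0,0,0.1,0],[0,0,0.15,0],[0,0,0.15,0],[0,0,0.15,0],[0,0,0.15,0],[0,0,0,0]]

```text
time_s: 25.1
tcp_pos: [0.6565, -0.0033, 0.1411]
tcp_rot: [179.8, 0.1, 96.1]
force: [-0.3, -4.0, 6.2]
finger_gap: 0.0147
finger_force: 119.7
```

```bash
python3 - <<'E'
from h import *
T=snap('top','pics/xt.png');s=sensors.state();print(s['tcp_pos'],sl(s['tcp_pos']),s['tcp_rot'],s['force'],s['finger_force'])
asc(T[150:154,270:325])
E
```

```text
[ 0.6566 -0.0032  0.1414] [-0.0657  0.0018  0.1414] [179.7449   0.0565  96.0576] [-1.5838 -4.0899  6.1443] 119.7572922706604
############***##*+**#*==+++++++++======+==----:::=****
################*+==-====+++*###*++=+***+=----::::-++**
############%%%#+==--:::::.-*%%#*+==*%%#*+-=++=-:::=*++
###**###***#%%%#+==-:::.:..-#%%#*+==#%%#*=+*#**=-::-*+=
```

>>> carry_out:
  commands:
    - [[0,0,0.15,0],[0,0,0.15,0],[0,0,0.15,0],[0,0,0.15,0],[0,0,0,0]]

```text
time_s: 25.65
tcp_pos: [0.6571, -0.004, 0.126]
tcp_rot: [179.7, 0.1, 96.0]
force: [1.7, -5.8, 3.4]
finger_gap: 0.0144
finger_force: 121.1
```

```bash
python3 - <<'E'
from h import *
S=snap('scene','pics/x.png');T=snap('top','pics/xt.png');s=sensors.state();print(s['tcp_pos'],sl(s['tcp_pos']),s['tcp_rot'],s['force'],s['finger_force'])
asc(T[150:154,270:325])
asc(S[222:255,310:390])
E
```

```text
[ 0.6571 -0.0038  0.1262] [-0.0664  0.0022  0.1262] [179.6819   0.1391  96.0321] [ 1.7086 -4.9612  3.9716] 121.21677875518799
############***#**###+=--=+=+++++++========----:::=****
##########***+*#*+=+****++++*##**+++++++==-----:::-+***
##########********=*#%#*+=-+#%#*+==**##*+=-----:::.+++*
#*###*#***********+*%%#*+==#%%#*+==#%%#*+=-+**+=-:-===+
**********************#*=:.:::::::::::::::::::::::::::::::::::::::::::::::::::::
**********##**#***##*#**-.:::::.::::::::::::::::::::::::::::::::::::::::::::::::
****************##*####+-::::::::::::::::::::::.::::::::::::::::::::::::::::::::
******************#####*=--:::::::::::::::::::::::::::::::::::::::::::::::::::::
******#********#*****##*++++==+===--======+=++-------:::::::::::::::::::::::::::
**************#*#**#*###**********++**********+++++++++++=-:::-==-::::::::::::::
***********#****#***#**#*******************++++**####****+++==+*+===----:-:-::::
***************#***********************##*+===+**####**+++**********++++++++====
***************#**********************####+===+**####**+***##############*###***
*********************
[... 1222 characters left out ...]
####*===++**####+===++**#####********###############
::.::....::.::.:+*-::===++**####*===++**####*===++**#####*****#*################
::::....:......:=*=::-===+**#####+-=++**####*===+++****##**#####################
::-:::.....:.:.:=*+-:-===+**#####+===+**#####+========++*#######################
------::::......-*#+=-===+**#####+===+****###+====-:--==+*######################
--------=-:.....-*#*+=-==+***####+====++=++**+===-...:-==+######################
-------=*=:::...-*##+====++***###*======--==+===-:.:::-==+*##*#*###**###########
-------=*+--::::-+##*====+++++****===--:::-===-==-----==-=*#**#*##***###########
-------=++=------+*#*===========+*===-:.::-==--=====+++++**************#######*#
```

All three sleeves have rolled back against the back plate, with the nose about 14° up. Next I lift, turn to the bin's axis (103.7°) and carry across gently.

>>> carry_out:
  commands:
    - [[0,0,-0.2,0],[0,0,-0.4,0],[0,0,-0.6,0],[0,0,-0.6,0],[0,0,-0.6,0],[0,0,-0.4,0],[0,0,-0.2,0],[0,0,0,-0.2],[0,0,0,-0.4],[0,0,0,-0.46],[0,0,0,-0.4],[0,0,0,-0.2],[0,0,0,0]]

```text
time_s: 27.05
tcp_pos: [0.6544, -0.0021, 0.1978]
tcp_rot: [-179.9, -0.0, 103.7]
force: [0.0, 0.0, -4.3]
finger_gap: 0.0147
finger_force: 120.3
```

```bash
python3 - <<'E'
from h import *
S=snap('scene','pics/x.png');T=snap('top','pics/xt.png');s=sensors.state();print(s['tcp_pos'],sl(s['tcp_pos']),s['tcp_rot'],s['force'],s['finger_force'])
asc(T[145:175,275:325])
E
```

```text
[ 0.6546 -0.0021  0.1982] [-0.0645 -0.      0.1982] [-179.9687   -0.0147  103.7096] [-0.1045 -0.0978 -6.3334] 119.575674533844
############***************++++++=====******=*****
############+=+***+++======--::--::-:-===++==*****
############*-==------::::....::=+++=----::--*****
############*=::........:::=+++==++*=----::::=+++*
############*=::..:.::=+++==+++=---=-----::::-==++
########*****=::.:-++=++++=------+++=+++=-::.:---=
##########***=--++=++=-----==++==++=+###*+-::---:-
######*********=++-::--+++===+++==--*%%#*+=------:
#*##*#****##***=-====-=+++=-==**++=-#%%#*+=-==---:
*******#***#*+=-=++==--===--*#%#*+==#%%#*+===+=-::
*******##*++*+=-::::-+***+==#%%#*+=+#%##*===-+=::.
###*+********+-----=*#%#*+==#%%%#*+*%%#*+==-:-:...
###*********#***++==#%%#*+==*%%%#*+#%%#*+=-:......
######******##%#*+==#%%##*+=+#%%#*+#%%#*+=:.......
*****#******#%%%#*+=*#%%#*+==#%%#**%%%#*+=:.......
************#%%%#*+=+#%%#*+==#%%%#*%%##*==:......:
###########**#%%#*+==#%%#**==*#%%*****++=-:..:--:-
#######*##***#%%#*+==*%%##*+=+#%#+-------=-.-=+=--
#**###*******#%%##*+=+#%%#*+==#%#=----:::=--++++=-
****##***+***#%%%#*+==#%%#*+==*%*=----::::====+#=-
*************##%%#*+==*%%##*+=+#+==---::::+=---#+-
###########*#*#%%#*+==+#%%#*+==#+++===--:=+=---*=-
#############*#%%##*+==#%%#*+==##*++===-:+*=---+=-
##############*#%%#*+==#%%#*+==*#*++++==-**+---=+=
##########***#*#%%#*+==*%%##*+=+#**+++==+##+----#+
#####***##*****#%%#*+==+#%%#*+==#***++=-+##+---=#+
#####*+*##****+*#%##*+==#%%#*+=+*****+=-+##*++=++=
##*##***######*+#%%#*+=-*%%#*==+*****===+##*++=---
##############*+#%%#*+==+#**=--###***==++**=------
##############*=*#%#*+=-=+=++=+####**++++=--------
```

>>> carry_out:
  commands:
    - [[-0.1,-0.1,0,0],[-0.2,-0.2,0,0],[-0.3,-0.3,0,0],[-0.4,-0.4,0,0],[-0.5,-0.5,0,0],[-0.6,-0.64,0,0],[-0.6,-0.64,0,0],[-0.6,-0.64,0,0],[-0.6,-0.64,0,0],[-0.6,-0.64,0,0],[-0.6,-0.64,0,0],[-0.6,-0.64,0,0],[-0.6,-0.64,0,0],[-0.6,-0.64,0,0],[-0.6,-0.64,0,0],[-0.5,-0.5,0,0],[-0.4,-0.4,0,0],[-0.3,-0.3,0,0],[-0.2,-0.2,0,0],[-0.1,-0.1,0,0]]

```text
time_s: 29.15
tcp_pos: [0.4797, -0.2769, 0.1986]
tcp_rot: [180.0, 0.0, 103.7]
force: [-0.3, -0.5, -4.1]
finger_gap: 0.0146
finger_force: 119.9
```

```bash
python3 - <<'E'
from h import *
S=snap('scene','pics/x.png');T=snap('top','pics/xt.png');P=[]
for _ in range(3): snap('top');s=sensors.state();P.append(s['tcp_pos'])
p=np.mean(P,0);print(p,s['tcp_rot'],s['force'],s['finger_force'])
d=np.array([-.237,.972]);c=np.array([.4585,-.1823]);print('along',(p[:2]-c)@d,'lat',(p[:2]-c)@[.972,.237])
asc(S[165:238,205:285])
asc(T[190:243,352:408])
E
```

```text
[ 0.4802 -0.2761  0.1985] [179.9892  -0.0162 103.7681] [-0.2771  1.0226 -5.3328] 119.62735533714294
along -0.09625874098121351 lat -0.0011691531025815574
::.::...:::::=*###+==++**###*+==+**####*+=++****###**********#******************
..:::::..::::=**##*==++**####+==+**#####+=++++++++********#*********************
.:...::::::.:-+###*+=++**####*==+***####*=====--==+*****************************
::.:.:.:::.::-+*##*+=++**####*+=+**#####*+==--::-=+*****************************
...:.:.:....:-+****+==+**#####+=++**####*+==:...:=++*+**************************
......:..:::.-=+=-===++**#####+==+***####+=-::::-=+*****************************
....::..::...:+*=::===+**#####+==++++++***+==---=++**********#**#***************
=::....:.....:+*+-:===+**#####*+=+=====++*+++==++*******###*********************
*+=::.....::.:=**=:-==++**####*+===-::-=+++++++**##******##*********************
***+-:.......:=**+-===++*****#*++=::..:=+*******#####***************************
*****+-:.....:-***+++==+++++++*++=--===+#####******++++*************************
#******+=::...-+####*====---==++++++***+************++*
[... 7287 characters left out ...]
%%%%##*#%%%%%###
#############====++=+*#%%##**+++*++**%%%%%%##*#%%%%%%###
###########**++=+##**+******++==+++#%%%%%%%#*#%%%%%%%###
###########***+=+***++=========++*#%%%%%%%#**##%%%%%%###
####***##*****=================+*#%%%%%%%#**#####%%%%###
**************=============--=+*#%%%%%%%#++#*###########
********##*###++-=====---=====*#%%%%%%%#++++++*#########
##*###########++----=====+****##%%%%%%#****+==++*#######
##############++=====+****############********+=+*######
##############*++*****###########***************++**####
###############**##############*******************++*###
*#############################*********************+++##
#############################************************=**
```

>>> carry_out:
  commands:
    - [[0,0,0.2,0],[0,0,0.4,0],[0,0,0.5,0],[0,0,0.4,0],[0,0,0.2,0],[0,0,0,0]]

```text
time_s: 30.0
tcp_pos: [0.4792, -0.2759, 0.1545]
tcp_rot: [-179.9, -0.1, 103.7]
force: [-0.4, 0.1, -5.6]
finger_gap: 0.0146
finger_force: 119.6
```

>>> carry_out:
  commands:
    - [[0,0,0,0],[0,0,0,0],[0,0,0,0]]
  grip: 208
  force: 40

```text
time_s: 30.3
tcp_pos: [0.4812, -0.2785, 0.1584]
tcp_rot: [179.9, 0.3, 103.7]
force: [0.0, -3.0, 0.7]
finger_gap: 0.0158
finger_force: 16.5
```

```bash
python3 - <<'E'
from h import *
S=snap('scene','pics/x.png');T=snap('top','pics/xt.png');s=sensors.state()
print(s['tcp_pos'],s['force'],s['finger_force'],s['finger_gap'])
asc(T[190:240,352:408])
E
```

```text
[ 0.481  -0.2778  0.1579] [-0.6968 -3.2081  0.7412] 16.62732571363449 0.015937553823424204
####################################################**#*
########################################################
############################################**##########
########################################****++##########
###################################*****======##########
##############################*****+=====---==+#########
##########################****+======---=======*#######*
#####################*****======--=============*########
#################****+====-----================###*#%#*+
############*****======-=====================-+*%%#*%#==
########****+=====--=======================*##*+%####%==
######**======--=======================*##+*##*##%#*%@==
######*=---========================+##+*##**##+*#%#**%+=
######*=========================+##**#*##*+*##==+####%*=
#######+======================+#+#%##++##*+====+=*#####=
#######+====================+##%#+*##+===========#####%+
######*+=-===============+##*#*#*+===============*####%*
***####*=================+##+======++===
[... 1140 characters left out ...]
%%%%##*+%%%%###*
############++-=====*%%##*===*+==+****#%%%%#%**#%%%%###*
############+=======+##*++=======++**#%%%%%%#*#%%%%%###*
############*========*++========++**#%%%%%%#+#%%%%%%###*
#############===================++*#%%%%%%#**##%%%%%###*
#############+=-===============+**#%%%%%%#+*######%%###*
#############+=-==============+*##%%%%%%#+=**##########*
###*##**#####*===============+*#%%%%%%%#++++=*#########*
**************=============--+#%%%%%%%#****+++++*######*
****#****#*###++-=====---====*##%%%###********+++**####*
*#############++----=====+****#####*************++++###*
##############++======****######******************+=+***
##############*++*****#########********************+==**
```

The scoop has swung nose-down with its tips on the bin floor and the sleeves rolled off forward. I'll clamp it and draw it up slowly.

>>> carry_out:
  commands:
    - [[0,0,0,0],[0,0,0,0],[0,0,0,0],[0,0,-0.2,0],[-0.1,0,-0.3,0],[-0.1,0,-0.3,0],[-0.1,0,-0.3,0],[-0.1,0,-0.4,0],[0,0,-0.4,0],[0,0,0,0]]
  grip: 255
  force: 120

```text
time_s: 31.4
tcp_pos: [0.4833, -0.2872, 0.206]
tcp_rot: [179.9, 0.2, 103.7]
force: [-0.2, -1.1, -0.1]
finger_gap: 0.0146
finger_force: 117.6
```

```bash
python3 - <<'E'
from h import *
S=snap('scene','pics/x.png');T=snap('top','pics/xt.png');F=[]
for _ in range(3): snap('top');s=sensors.state();F.append(s['force'])
print(s['tcp_pos'],np.mean(F,0),s['finger_force'],s['finger_gap'])
a=cv2.resize(S[130:260,170:310],(560,520),interpolation=cv2.INTER_CUBIC);b=cv2.resize(T[180:250,340:420],(594,520),interpolation=cv2.INTER_CUBIC)
cv2.imwrite('pics/bin.png',cv2.resize(np.hstack([a,b]),(800,360))[:,:,::-1])
E
```

```text
[ 0.482  -0.2858  0.2029] [ 0.2815 -0.2482 -2.7984] 117.51132488250732 0.014602226922361008
```

View pics/bin.png

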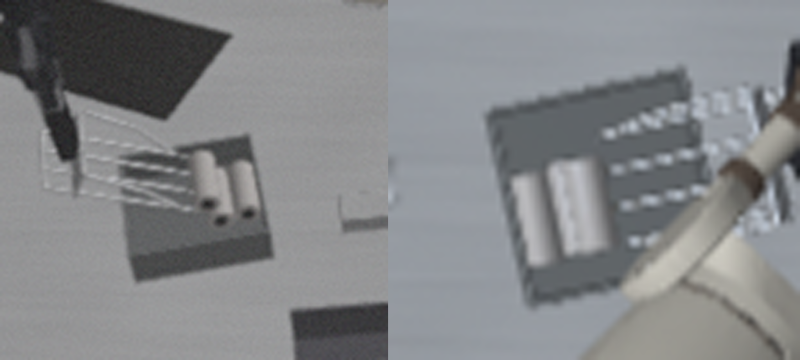

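All three sleeves lie in the bin at top crop (535-600,205), and the scoop is empty (wrist reads -2.8 N). Now back to the mat.

>>> carry_out:
  commands:
    - [[0,0,-0.4,0],[0,0,-0.6,0],[0,0,-0.5,0.5],[0,0,-0.4,0.8],[0,0,0,1],[0,0,0,1],[0,0,0,0.96]]

```text
time_s: 32.35
tcp_pos: [0.4826, -0.2864, 0.2527]
tcp_rot: [179.9, 0.1, 84.0]
force: [-0.5, 0.3, -1.6]
finger_gap: 0.015
finger_force: 117.6
```

>>> carry_out:
  commands:
    - [[0.5,-0.1,0,0],[0.9,-0.13,0,0],[0.9,-0.13,0,0],[0.9,-0.13,0,0],[0.9,-0.13,0,0],[0.9,-0.13,0,0],[0.9,-0.13,0,0],[0.9,-0.13,0,0],[0.9,-0.13,0,0],[0.9,-0.13,0,0],[0.9,-0.13,0,0],[0.9,-0.13,0,0],[0.9,-0.13,0,0],[0.9,-0.13,0,0],[0.9,-0.13,0,0],[0.9,-0.13,0,0],[0.9,-0.13,0,0],[0.9,-0.13,0,0],[0.8,-0.12,0,0],[0.3,0,0,0]]

```text
time_s: 34.35
tcp_pos: [0.4638, 0.1423, 0.2518]
tcp_rot: [180.0, -0.0, 84.4]
force: [-0.6, -1.0, -3.6]
finger_gap: 0.0145
finger_force: 117.6
```

```bash
python3 - <<'E'
from h import *
S=snap('scene','pics/x.png');T=snap('top','pics/xt.png');P=[]
for _ in range(3): snap('top');s=sensors.state();P.append(s['tcp_pos'])
p=np.mean(P,0);print(p,s['tcp_rot'],s['force'])
for th in (20,26,32):
  t=np.radians(th);r=.171*np.cos(t)-.088*np.sin(t);z=-.088*np.cos(t)-.171*np.sin(t)+.002
  w=[p[0]+r*.101,p[1]+r*.995,p[2]+z];print(th,proj('scene',w),proj('top',w),w)
for c in('scene','top'): print(c,[(np.round(r['xy'],1).tolist(),round(r['conf'],2)) for r in models.tip_of(c,'scoop_tip')])
asc(S[150:225,340:420])
asc(T[188:232,235:300])
E
```

```text
[0.4645 0.14   0.2513] [179.988   0.026  84.195] [ 0.1243 -0.3614 -2.0768]
20 [406.0405 185.5601] [252.8719 206.7611] [np.float64(0.47766985916767074), np.float64(0.2699035881894147), np.float64(0.11214608544559129)]
26 [399.4617 188.5381] [257.8253 207.4868] [np.float64(0.4761071321689274), np.float64(0.25450840637011196), np.float64(0.09926913840818166)]
32 [392.5989 190.9927] [263.0085 208.2275] [np.float64(0.47441701919616874), np.float64(0.23785828351966748), np.float64(0.08808005393779705)]
scene [([399.1, 186.2], 0.92), ([408.4, 170.9], 0.79)]
top [([238.2, 255.0], 0.76)]
***************+-:--:----+*##*#*#*#**+=====+++++**##***++*#*****+**##*****##****
***********###*+-.:::::::=###**#***##*+=++++***+**####**+**#**#**+**##****##****
***#*********#*+-.::::.::=###*******#*+++*******+**####**+***###**+**##****####*
*******#**#**#*+:::::::::+###*#**#*#***+++*******++**###**+**##*#**+**##***#**##
************#**+-:.:::..:+#****#*********+***++***+**##****+****#***+**#****#***
***************+-::::::.:+#****###*##**#**+***+****+**#**#**+**##*#**+**#*******
***********###*+-::::::::+##
[... 7764 characters left out ...]
++==+++++++++++++++++++++++++++++++++++=
**************=......=++===--=====+*++++===--=-===----====-=-==--
**************-.....:-=---::::::--=+==++++*#*=:---:...-=+*#+-----
#*************+==--::----::::........::-==***=----::..:=+*#+-----
******************++=----::::.::.............:------:......:-----
********************+----::::.=++===-::::.....:---:::......:==++=
********************+=+**+=-::*******+++++=-::.---:.........+###*
**********************#%#*+==+*************+-:----:.:---:::.+%%%#
*********************#%%#*+==***************=:----:::+++++++*%%%#
#####****************#%%#*+==***************+-----::=*******#%%%#
#********************#%%#*+==****************++++++=+*******#%%%#
```

>>> carry_out:
  commands:
    - [[0,0,0.5,0],[0,0,0.8,0],[0,0,0.9,0],[0,0,0.8,0],[0,0,0.4,0],[0,0,0.18,0],[0,0,0.1,0],[0,0,0.1,0],[0,0,0,0]]

```text
time_s: 35.6
tcp_pos: [0.465, 0.1403, 0.1571]
tcp_rot: [179.9, -0.0, 84.2]
force: [0.5, -0.9, -2.0]
finger_gap: 0.0143
finger_force: 117.6
```

>>> carry_out:
  commands:
    - [[-0.2,0,0.2,0],[-0.2,0,0.2,0],[-0.2,0,0.2,0],[-0.2,0,0.2,0],[-0.25,0,0.25,0],[-0.25,0,0.25,0],[-0.2,0,0.25,0],[-0.2,0,0.25,0],[0,0,0,0]]

```text
time_s: 36.5
tcp_pos: [0.4616, 0.0972, 0.1125]
tcp_rot: [179.8, 0.0, 84.1]
force: [0.2, -2.3, 4.3]
finger_gap: 0.0147
finger_force: 117.0
```

>>> carry_out:
  commands:
    - [[-0.2,0,0.25,0],[-0.2,0,0.25,0],[-0.14,0,0.25,0],[0,0,0.12,0],[0,0,0.03,0],[0,0,0,0]]

```text
time_s: 37.1
tcp_pos: [0.4603, 0.0835, 0.0921]
tcp_rot: [179.9, 0.1, 84.2]
force: [-9.0, -5.7, 26.7]
finger_gap: 0.0143
finger_force: 120.2
```

```bash
python3 - <<'E'
from h import *
P=[]
for _ in range(3): S=snap('scene','pics/x.png');s=sensors.state();P.append([*s['tcp_pos'],*s['force']])
T=snap('top','pics/xt.png');print(np.mean(P,0),s['tcp_rot'])
asc(S[180:235,325:415])
asc(T[190:230,245:305])
E
```

```text
[ 0.4603  0.0835  0.0921 -8.6326 -6.2312 26.9476] [179.9087   0.1091  84.2245]
=::.::----=--:-=+********************************#*#****#*##**#***************************
=:.::::-=-=-::=*****************************##*******************#************************
+-:::::---=:::=*****************************#*********##***#***#*#**#*********************
*+-::.:----:::-+***************************#**#**####*#*###**##**#**********#***#*****#***
**+:.:::::::::-+***********************************#*#***#***#*#**##**#**#**#***********#*
*#*=:::::::::::=*************************#******##**###***##*******##*##****#*************
*#*+-::::::::.:-****************************##***#****#***##*#********#*******************
**#*=:::::::::.:=*****************************************#*******#***#********#***#****#*
****+-::::.:::::-=***********************##***********#*#**##****#**#*******************#*
*****+=::::::::.:-+**************************#****#####**#*#*#*********#******************
******=:::::--::::=***********#*********#*****#*****#***#*****#***********#************##*
******=:::::-=:.:::=
[... 5723 characters left out ...]
.....:-####*=*###############
####+:..........::-++====-::.........-*****=*###############
*###=:...........:-++**#*++=+*+=-::.:-=====-********########
****=................=+*++*##**======---::::+***************
****=...................:==*+=+***++=---::::-+**************
****-.......................:-=**+==-===--:::==+++++++******
##**+==--::::.....................:--***+=-:-=***=-======+++
#*******++++++==--::::..............=###*+=--=**+-...::::--=
###***#*###*##***++++++===-::::.....+###*==-:...........:---
###*************#######****+++++===-+##*+==:............::--
****#********###*####*##########****###*+===--:::.........:-
*******##*#**###**######*#*#####*##*#%#*+==+++++++===--::.:-
```

The scoop is flat on the mat within the mat's edges. I'll release it and withdraw.

>>> carry_out:
  commands:
    - [[0,0,-0.06,0],[0,0,0,0]]

```text
time_s: 37.5
tcp_pos: [0.4602, 0.0836, 0.0922]
tcp_rot: [179.8, 0.1, 84.2]
force: [-1.9, -4.1, 14.1]
finger_gap: 0.0141
finger_force: 118.2
```

>>> carry_out:
  commands:
    - [[0,0,0,0],[0,0,0,0],[0,0,0,0],[0,0,0,0],[0,0,0,0]]
  grip: 100

```text
time_s: 38.0
tcp_pos: [0.4585, 0.0846, 0.0902]
tcp_rot: [-180.0, 0.0, 84.2]
force: [-0.1, -0.5, -0.0]
finger_gap: 0.0521
finger_force: 0.0
```

>>> carry_out:
  commands:
    - [[0,0,-0.4,0],[0,0,-1,0],[0,0,-1,0],[0,0,-1,0],[0,0,-1,0],[0,0,-1,0],[0,0,-1,0],[-1,0,0,0],[-1,0,0,0],[-1,0,0,0],[-1,0,0,0],[-1,0,0,0],[-1,0,0,0],[0,-1,0,0],[0,-1,0,0],[0,-1,0,0],[0,-1,0,0],[0,0,0,0]]

```text
time_s: 39.8
tcp_pos: [0.3427, -0.0542, 0.251]
tcp_rot: [180.0, 0.0, 84.2]
force: [-0.4, -0.1, -0.1]
finger_gap: 0.0523
finger_force: 0.0
```

```bash
python3 - <<'E'
from h import *
S=snap('scene','pics/x.png');T=snap('top','pics/xt.png');s=sensors.state();print(s['tcp_pos'],s['force'],s['finger_gap'])
print('tray');asc(S[235:290,272:372]);
print('bin');asc(T[192:240,355:408])
print('scoop');asc(T[190:232,245:320])
E
```

```text
[ 0.3444 -0.0547  0.2513] [-0.1331  0.9906 -0.3598] 0.051827035106013164
tray
*****************************************************#********************++++++======--:::=*#####*#
**************************************************************++++++======--------:::::::::=**######
****************#***#*****************************+++++++=====--=----:-:::::::::::::::::-::-+######*
***********************#*##************++++++=====---------:::::::::::::::::::::::::::::-::-+*####*#
***************************++++++========-----::::::::::::::::::::::::::::::::::::::::::-::-=*####**
***************++++++========-----::::::::::::::::::::::::::::::::::::::::::::::::::::::-:::=*######
***+++++======--------:::::::-:::::::::::::::::::::::::::::::::::::::::::::::::::::::::::-::=+######
**+=------:::::::::::::::::::::::::::::::::::::::::::::::::::::::::::::::::::::::::::::::-::-+######
#*+-:::::::::::::::::::::::::::::::::::::::::::::::::::::::::::::::::::::::::::::::::::::-::-+*#####
#*+-:::::::::::::::::::::::::::::::::::::::::::::::::::::::::::::::::::::::::::::::::::::-:::=*#####
#**-::::::::
[... 9626 characters left out ...]
..:*############
###*=.......................:==**+====****+++*+=*+=***==+-...:****#########
###*+==--::::....................:::==***+====***==***==+-...:*****#*######
####*****+++++==--::::...................:::==**+-....::::...-*############
##############****+++++===-::::..............................-*############
#######################****+++++===-::::.....................=***********##
################################****+++++===--:::............=***********##
#########################################****+++++===--::::..+*******######
##########################################***********+++++++=****##########
##################################*#*********************************##*###
```

```bash
python3 -c "
from rig import ticket;print(ticket.job_done())"
```

```text
the job is handed in; nothing more can be done
None
```

I've handed the job in at about 40 s. The last camera pictures show three sleeves in the grey bin, all five offcuts in the tray, and the scoop released flat on its mat.

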